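# Draw the cake server from its block and hold it level

## Robot

A 6-joint arm with a two-finger parallel gripper is mounted at the origin on a cart in front of the work surface, level with it; the furniture and walls round the work are solid. World frame = base frame: x ahead of the robot, y to its left, z up, the work surface at z = 0. Lengths are in m, angles in rad, forces in N, time in s.
With the tool pointing down it reaches from about 0.225 to 0.875 m from the base axis. Payload 3.4 kg.
Tool frame: the origin (TCP) lies at the very end of the fingers, on their centre line; the grasp point (between the pads) lies behind it (manip.grasp_offset is the z of the grasp point in the tool frame, in m); z points along the fingers, y is the line along which they close (so a half turn about z gives the same grasp; the last joint's range is limited). The gripper opens to 85 mm and grips with 20 to 120 N. Pads are 22 mm wide; open, the fingers measure 114 mm over their backs; the gripper's body (76 mm by 85 mm) begins 54 mm behind the grasp point. The pads swing forward as they close: fully open they stand 13 mm farther back than shut.
Start: joints at [-0.121, 0.276, 1.505, -0, 1.361, -0.121], TCP at [0.575, -0, 0.231] pointing down, gripper open.
Joint ranges: [-2.89, 2.89], [-0.75, 2.08], [0.22, 2.7], [-1.18, 4.32], [0.11, 2.71], [-2.7, 2.7]. Speed limits (rad/s): [2.57, 2.57, 3.14, 3.14, 3.14, 3.14].

## Interface

Orientations are given as a unit quaternion [w, x, y, z].
In Python, from rig import manip gives the robot as it stands.
- The arm moves only by the shell command python3 -m pendant 'ROWS' [FORCE]. ROWS is JSON, a list of rows, each an object of numbers: "dx", "dy", "dz": the shift along the tool's x, y, z in m; "rx", "ry", "rz": the turn, a rotation vector about the tool's x, y, z in degrees; "hand": the finger opening in m, from 0 to 0.0854. In form: [{"dx": .., "dy": .., "dz": .., "rx": .., "ry": .., "rz": .., "hand": ..}, ...]. A call has 1 to 12 rows; each row shifts and turns the commanded pose from where the row before left it, along the tool's axes as they then stand; what a row does not reach is not made up. A row lasts 1/12 s, in which the tool goes at most 41.7 mm and 7.16 degrees, less where a joint would pass 70% of its speed; a pose out of reach is approached as far as the arm can. A call is refused whole if a number of a shift passes 0.0417 or a number of a turn 7.16, either way. A call with a gripper value outside its range is refused whole. The fingers move at their own pace and stop on an object; FORCE is the grip in N (left out, the last holds). Time passes only in rows, so rows that do not move let the fingers close. It gives the time, the measured TCP pose, the force, the opening and the grip force at its end, in the units of the state.
- manip.get_state(): the state, without advancing time (a new reading comes with each control period).
- manip.get_image(name): name is "scene" or "side" or "wrist"; returns a dict with "frame" (420x560x3 uint8, red, green, blue), "fx", "fy", "cx", "cy" (pixels), "distortion" ([k1, k2, p1, p2, k3] as OpenCV has them; the pictures are not rectified), "position" and "attitude" of the camera in the world; the wrist camera has in their place "mount" (4x4, takes a point from camera to tool coordinates, whose origin is the TCP and whose axes are the flange's). Camera axes: x right, y up, looking along -z (the intrinsics and any distortion apply to the point x, -y, -z); pixel columns grow to the right and rows downward; lengths in m; the calibration is good to about 2 mm. A picture is of the moment at which its call begins: read the wrist's pose just before it. There is no depth.
- manip.sign_off(): hands the job in; it is judged then, once.
The state is a dict: "clock": time; "qpos": joint angles; "qd": joint speeds; "effort": joint torques, N m; "position": TCP position; "ee_rot": TCP orientation; "contact_force": force on the tool from outside, world axes, zero at the start; "moment": the same for the moment, N m; "width": finger opening in m; "gripper_force": force on a finger pad.
Only numpy, scipy, OpenCV 4.12 (cv2) and the standard library are available. Lean on these libraries where they do the work, as an engineer would, in place of code of your own. Each camera call takes 0.05 s, during which the arm holds its last target. There are 200 camera calls.

## Task

Swing the steel hasp on the sloping wooden block a good quarter turn up the slope, off the guard of the cake server, then draw the server out of its slot by the handle. Turn it until the blade lies flat and level, and finish holding it still about 15 cm above the empty saucer, with the middle of the blade over the saucer's centre, so that a pastry can be laid on it. Do not put it down or let go, and leave the cup on the neighbouring saucer alone.

Things in the scene. Friction and masses are not known exactly. Their poses are not given: they have to be found in the camera images.
- block: Slanting block of light wood, fixed. Origin on the table under its base board (205 x 100 mm); x away from the robot at yaw 0, y left, z up. Its face (100 mm wide, 70 mm up the slope, wood up to 148 mm high) looks to -x and up at 45 degrees: outward normal n = (-0.707, 0, 0.707), up-slope w = (0.707, 0, 0.707) in its frame. The slot runs down along -n; no wood under the handle but two struts.
- mouth (a point): centre of the slot's opening (57 mm along y, 7 mm along w) in the sloping face, at (-30, 0, 123) mm in the block's frame
- hasp (a joint): angle of the steel hasp, a strap 12 x 3 mm swinging parallel to the sloping face, 8 to 11 mm off it, about the axis n through hasp_pivot. 0 = along y, over the upper part of the server's guard, which it locks in (starts at 0 to 0.15). Grows as the free end swings up the slope; 1.57 = pointing up the slope; stop at 1.75. Stiff (0.04 N m, under 1 N at the knob): stays where left.
- hasp_pivot (a point): the hasp's fixed pivot point, on its axis, 36 mm to +y and 15 mm up the slope from the mouth's centre, 8 mm off the face
- hasp_knob (a point): middle of the upright round steel knob (12 mm across, 28 mm long along n) at the hasp's free end, 68 mm from the pivot's axis, 17 mm further off the face than hasp_pivot; push it or pinch it. At joint 0 it lies on the -y side of the mouth
- server: Steel cake server, 0.14 kg, in the slot up to its guard, handle out along n. Origin: centre of the guard's blade side, at the mouth. x towards the blade's tip, y across the blade, z normal to it (in the slot, up the slope; level = z vertical). Blade x = 0 to 108 mm, 45 narrowing to 35 mm wide, 3.5 thick; guard 34 x 34 mm, x = -6 to 0; handle x = -105 to -6, 22 mm wide (y), 16 mm thick (z).
- grip (a point): point on the server's handle to grip, on its axis, 60 mm from the guard (x = -60 mm)
- blade_mid (a point): middle of the server's blade (x = +55 mm on its axis)
- empty_saucer: the only saucer with nothing on it, in front to the left of the block, 155 mm across, 20 mm high, fixed; origin under its centre, on the table. It may be the nearer to or the farther from the block of the two saucers
- cup_saucer: the saucer beside it, 155 mm across, 20 mm high, fixed, with the cup on it; origin under its centre
- cup: patterned cup with handle, 81 x 108 x 74 mm, loose on its saucer; origin on its underside, 13 mm from its round axis towards the handle; leave it alone
Mind the look-alikes: they are no part of the job. Leave any blue look-alike of the cup_saucer alone.

How it is judged:
By the outcome, as a careful person would: the job done as asked, in the order asked, and still so for the second after the job is handed in, while the arm keeps its last pose, push and grip.
It also fails if it takes over 53 s, if anything falls off the work surface, if the arm or the gripper's body presses on something with over 40 N, if the wrist force passes 120 N, or if a joint passes its speed limit or range.

## Working session

There is one attempt and no reset: what is moved stays moved. The work goes in short steps, Python scripts to look and compute and a shell command to move; the robot and the scene stay as the last step left them, time stands still between calls to the robot, and variables do not carry over. Pictures are saved under pics/ and viewed, at most 10 in all, crops included, and the job is handed in when it is done.

```bash
ls; mkdir -p pics; cat > h.py <<'E'
import numpy as np,cv2
from rig import manip
from scipy.spatial.transform import Rotation as R
def rot(q): return R.from_quat([q[1],q[2],q[3],q[0]]).as_matrix()
def grab(n):
    s=manip.get_state(); c=manip.get_image(n)
    T=np.eye(4)
    if n=='wrist':
        W=np.eye(4);W[:3,:3]=rot(s['ee_rot']);W[:3,3]=s['position'];T=W@np.array(c['mount'])
    else:
        a=np.array(c['attitude']); T[:3,:3]=a if a.shape==(3,3) else rot(a); T[:3,3]=c['position']
    c['T']=T; c['K']=np.array([[c['fx'],0,c['cx']],[0,c['fy'],c['cy']],[0,0,1.]]); c['d']=np.array(c['distortion'],float)
    return c
def ray(c,uv):
    p=cv2.undistortPoints(np.array([[uv]],float),c['K'],c['d'])[0,0]
    v=c['T'][:3,:3]@np.array([p[0],-p[1],-1]); return c['T'][:3,3],v/np.linalg.norm(v)
def onz(c,uv,z): o,v=ray(c,uv); return o+v*(z-o[2])/v[2]
def tri(l):
    A=0;b=0
    rs=[ray(c,uv) for c,uv in l]
    for o,v in rs: P=np.eye(3)-np.outer(v,v);A=A+P;b=b+P@o
    x=np.linalg.solve(A,b); return x,[np.linalg.norm((np.eye(3)-np.outer(v,v))@(x-o)) for o,v in rs]
def proj(c,X):
    P=(np.atleast_2d(X)-c['T'][:3,3])@c['T'][:3,:3]; P=P*[1,-1,-1]
    return cv2.projectPoints(P,np.zeros(3),np.zeros(3),c['K'],c['d'])[0][:,0]
def save(c,n,crop=None,k=1):
    f=c['frame'][:,:,::-1]
    if crop: x0,y0,x1,y1=crop; f=f[y0:y1,x0:x1]
    cv2.imwrite('pics/'+n,cv2.resize(f,None,fx=k,fy=k,interpolation=cv2.INTER_CUBIC))
E
python3 - <<'E'
from h import *
import pickle
C={n:grab(n) for n in('scene','side','wrist')}
pickle.dump(C,open('c0.pkl','wb'))
for n in C: save(C[n],n+'0.png'); print(n,C[n]['T'].round(3).tolist(),C[n]['fx'],C[n]['d'])
print(manip.grasp_offset,manip.get_state())
E
```

```text
pics
scene [[0.727, 0.369, -0.579, -0.272], [-0.686, 0.388, -0.615, -0.784], [-0.002, 0.845, 0.535, 0.918], [0.0, 0.0, 0.0, 1.0]] 547.0430890944668 [-0.05360647  0.          0.          0.          0.        ]
side [[-0.906, 0.199, -0.374, 0.124], [-0.423, -0.464, 0.778, 1.172], [-0.019, 0.863, 0.505, 0.757], [0.0, 0.0, 0.0, 1.0]] 435.2221833643605 [-0.05613331  0.          0.          0.          0.        ]
wrist [[1.0, -0.001, 0.002, 0.573], [0.0, 0.955, 0.297, 0.076], [-0.002, -0.297, 0.955, 0.373], [0.0, 0.0, 0.0, 1.0]] 357.79603693911395 [-0.09189161  0.          0.          0.          0.        ]
-0.0187 {'clock': 0.15, 'qpos': array([-1.20985324e-01,  2.76456335e-01,  1.50586868e+00,  2.57560397e-05,
        1.36066136e+00, -1.20999242e-01]), 'qd': array([-0.00144614, -0.00215233, -0.00476645,  0.00234445,  0.00107946,
        0.00185751]), 'effort': array([ 9.65923646e-04, -4.17143512e+01, -2.46032345e+01, -1.26433165e-04,
        7.58384820e-03, -3.43765259e-05]), 'position': array([5.74607892e-01, 5.99709435e-05, 2.30624134e-01]), 'ee_rot': array([-5.56393962e-04,  7.07103595e-01,  7.07109624e-01, -4.19766231e-04]), 'contact_force': array([-0.23642798,  0.01414975, -0.43622868]), 'moment': array([-0.01080833,  0.02539281,  0.01873649]), 'gripper_force': 0.0, 'width': 0.08535505644185215}
```

View pics/scene0.png

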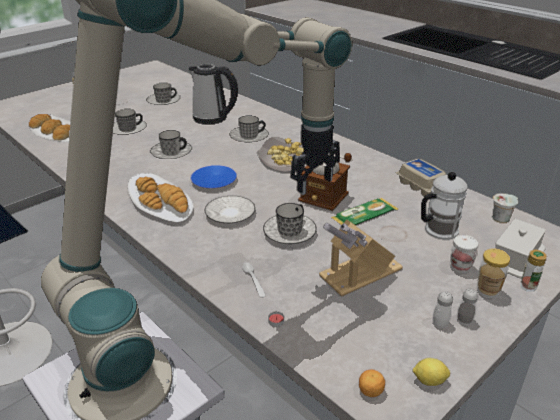

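View pics/side0.png

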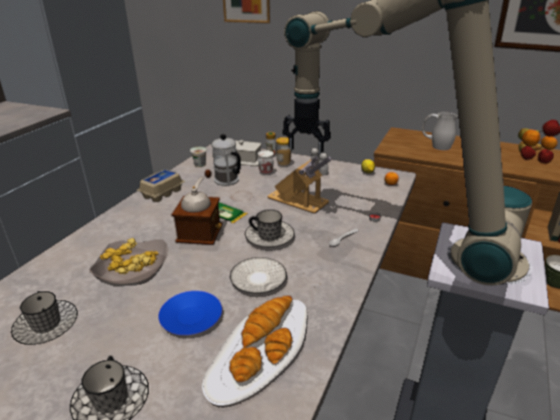

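The scene view shows the block near (360,262), the empty saucer at (230,210), and the cup on its saucer at (290,228). In the side view these are at (300,190), (258,276) and (270,233). Next I'll enlarge the block in both views.

```bash
python3 - <<'E'
from h import *
import pickle
C=pickle.load(open('c0.pkl','rb'))
f=lambda n,x0,y0,k:cv2.resize(C[n]['frame'][y0:y0+100,x0:x0+100,::-1],(400,400),interpolation=cv2.INTER_CUBIC)
cv2.imwrite('pics/crop.png',np.hstack([f('scene',310,200,4),f('side',255,130,4)]))
for n,p in(('scene',(230,210)),('side',(258,276)),('scene',(290,230)),('side',(270,236)),('scene',(361,270)),('side',(297,198))): print(n,p,onz(C[n],p,.015).round(3))
E
```

```text
scene (230, 210) [0.572 0.344 0.015]
side (258, 276) [0.568 0.356 0.015]
scene (290, 230) [0.631 0.142 0.015]
side (270, 236) [0.623 0.166 0.015]
scene (361, 270) [ 0.638 -0.116  0.015]
side (297, 198) [ 0.64  -0.094  0.015]
```

View pics/crop.png

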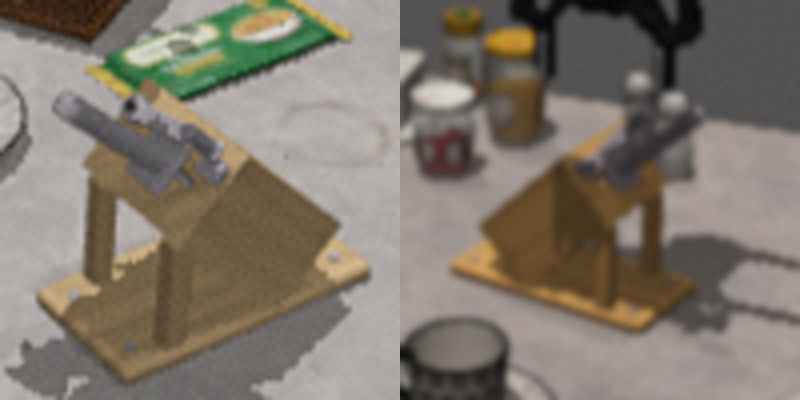

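View pics/wrist0.png

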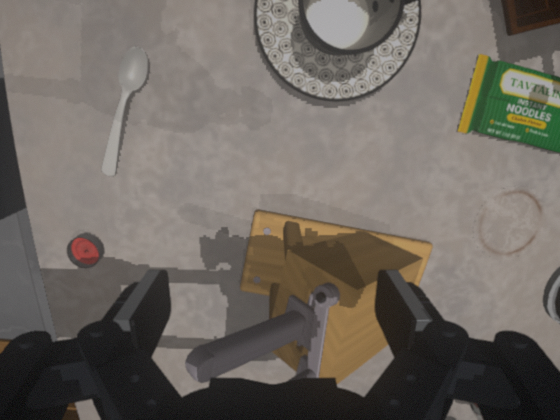

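The crops show the server handle pointing out of the slope towards the robot, with the hasp lying across the guard. In the scene crop, the knob is at about (215,165) and the pivot at about (130,105). The wrist view shows board corners (257,212) and (431,242), the handle end near (200,362) and the pivot at (323,295).

```bash
python3 - <<'E'
from h import *
import pickle
C=pickle.load(open('c0.pkl','rb'));s,d,w=C['scene'],C['side'],C['wrist']
a=tri([(s,(319.5,274)),(d,(328.3,201)),(w,(257,212))]);b=tri([(d,(268,195.5)),(w,(431,242))])
print(a,b)
z=a[0][2]; z=.012
A=onz(w,(257,212),z);B=onz(w,(431,242),z);Cc=onz(s,(342,294.5),z);D=onz(s,(403,267),z)
print(A,B,Cc,D,[np.linalg.norm(x-y) for x,y in((A,B),(B,D),(D,Cc),(Cc,A))],np.degrees([np.arctan2(*(B-A)[1::-1]),np.arctan2(*(D-Cc)[1::-1])]),(A+B+Cc+D)/4)
# saucer empties by ellipse: white/bright mask
print('pivot',tri([(s,(310+130/4,200+105/4)),(w,(323,295))]),'end',tri([(s,(310+62/4,200+103/4)),(d,(255+297/4,130+112/4)),(w,(196,364))]))
def model(yaw,o):
    c,sn=np.cos(yaw),np.sin(yaw);Rz=np.array([[c,-sn,0],[sn,c,0],[0,0,1]])
    n=Rz@[-.7071,0,.7071];ww=Rz@[.7071,0,.7071];y=Rz@[0,1,0];m=o+Rz@[-.03,0,.123]
    return dict(mouth=m,pivot=m+.036*y+.015*ww+.008*n,end=m+.105*n,n=n,grip=m+.06*n)
c=(A+B+Cc+D)/4;c[2]=0
M=model(np.radians(-10),c);print(M)
for n in C: print(n,[proj(C[n],M[k]).round(0).tolist() for k in('mouth','pivot','end')])
E
```

```text
(array([ 0.53646937, -0.05677959,  0.03093328]), [np.float64(0.006891617794448332), np.float64(0.027037154385630806), np.float64(0.02841344882067177)]) (array([ 0.74826273, -0.0778331 ,  0.01076007]), [np.float64(0.0013166707187616514), np.float64(0.001316670718761723)])
[ 0.55621424 -0.04209243  0.012     ] [ 0.74906912 -0.0771607   0.012     ] [ 0.53362297 -0.14282154  0.012     ] [ 0.73106599 -0.18241716  0.012     ] [np.float64(0.196017315040883), np.float64(0.10678499888011911), np.float64(0.20137418130307164), np.float64(0.10323138892813755)] [-10.30592366 -11.33978999] [ 0.64249308 -0.11112296  0.012     ]
pivot (array([ 0.61111816, -0.06549501,  0.1405028 ]), [np.float64(0.0007508130530952627), np.float64(0.0007508130530949823)]) end (array([ 0.52470327, -0.08471296,  0.19218198]), [np.float64(0.0009035685749889942), np.float64(0.0006890753471604703), np.float64(0.0004396444867287198)])
{'mouth': array([ 0.61294884, -0.10591351,  0.123     ]), 'pivot': array([ 0.62407468, -0.07131994,  0.1392633 ]), 'end': array([ 0.5398313 , -0.09302091,  0.1972455 ]), 'n': array([-0.69635756,  0.12278663,  0.7071    ]), 'grip': array([ 0.57116739, -0.09854631,  0.165426  ])}
scene [[[355.0, 239.0]], [[347.0, 226.0]], [[332.0, 223.0]]]
side [[[306.0, 170.0]], [[299.0, 169.0]], [[326.0, 155.0]]]
wrist [[[321.0, 327.0]], [[340.0, 301.0]], [[219.0, 381.0]]]
```

```bash
cat >> h.py <<'E'
from scipy.linalg import logm,expm
def plan(Rt,pt,N=None,flip=False):
    s=manip.get_state();T=np.eye(4);T[:3,:3]=rot(s['ee_rot']);T[:3,3]=s['position']
    G=np.eye(4);G[:3,:3]=Rt;G[:3,3]=pt
    L=np.real(logm(np.linalg.inv(T)@G));n=N or 1
    while True:
        D=expm(L/n);rv=np.degrees(R.from_matrix(D[:3,:3]).as_rotvec())
        if N or (np.linalg.norm(rv)<6.5 and np.linalg.norm(D[:3,3])<.035): break
        n+=1
    print(n,'rows: d(mm)',(D[:3,3]*1000).round(1),'r(deg)',rv.round(2),'clock',round(s['clock'],2))
def frame(yaw,m):
    c,sn=np.cos(yaw),np.sin(yaw);Rz=np.array([[c,-sn,0],[sn,c,0],[0,0,1]]);h=.5**.5
    F=np.eye(4);F[:3,0]=Rz@[0,1,0];F[:3,1]=Rz@[h,0,h];F[:3,2]=Rz@[-h,0,h];F[:3,3]=m  # cols y,w,n
    return F
def pt(F,y,w,n): return (F@[y,w,n,1])[:3]
E
python3 - <<'E'
from h import *
F=frame(np.radians(-10.5),[.6,-.098,.123])
Rt=np.c_[F[:3,0],F[:3,1],-F[:3,2]];Rt[:,0]=np.cross(Rt[:,1],Rt[:,2])
p=pt(F,-.02,.0,.18);print(p);plan(Rt,p)
E
```

```text
[ 0.47120737 -0.0944703   0.25027922]
8 rows: d(mm) [-12.9 -10.8  -6.3] r(deg) [-5.62 -0.52  1.24] clock 0.15
```

```bash
python3 -m pendant '[{"dx":-0.013,"dy":-0.011,"dz":-0.006,"rx":-5.6,"ry":-0.5,"rz":1.2},{"dx":-0.013,"dy":-0.011,"dz":-0.006,"rx":-5.6,"ry":-0.5,"rz":1.2},{"dx":-0.013,"dy":-0.011,"dz":-0.006,"rx":-5.6,"ry":-0.5,"rz":1.2},{"dx":-0.013,"dy":-0.011,"dz":-0.006,"rx":-5.6,"ry":-0.5,"rz":1.2},{"dx":-0.013,"dy":-0.011,"dz":-0.006,"rx":-5.6,"ry":-0.5,"rz":1.2},{"dx":-0.013,"dy":-0.011,"dz":-0.006,"rx":-5.6,"ry":-0.5,"rz":1.2},{"dx":-0.013,"dy":-0.011,"dz":-0.006,"rx":-5.6,"ry":-0.5,"rz":1.2},{"dx":-0.013,"dy":-0.011,"dz":-0.006,"rx":-5.6,"ry":-0.5,"rz":1.2},{},{},{}]'
python3 - <<'E'
from h import *
import pickle
c=grab('wrist');pickle.dump(c,open('w1.pkl','wb'));save(c,'w1.png',None,1.4)
print(c['T'])
E
```

```text
[[ 9.99998387e-01 -8.33982376e-04  1.59074238e-03  5.73303342e-01]
 [ 3.24099722e-04  9.54910830e-01  2.96892575e-01  7.63371330e-02]
 [-1.76662031e-03 -2.96891581e-01  9.54909560e-01  3.73382251e-01]
 [ 0.00000000e+00  0.00000000e+00  0.00000000e+00  1.00000000e+00]]invalid input
```

View pics/w1.png

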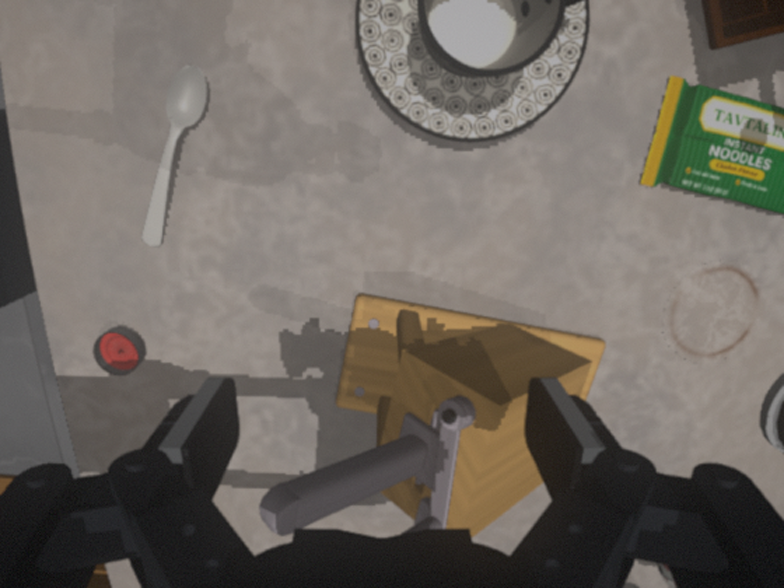

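The rows were refused because empty rows aren't allowed, so the arm has not moved. The picture is the start view again: pivot at (321,294), handle end around (200,364), knob just visible at (306,370).

```bash
python3 -m pendant '[{"dx":-0.013,"dy":-0.011,"dz":-0.006,"rx":-5.6,"ry":-0.5,"rz":1.2},{"dx":-0.013,"dy":-0.011,"dz":-0.006,"rx":-5.6,"ry":-0.5,"rz":1.2},{"dx":-0.013,"dy":-0.011,"dz":-0.006,"rx":-5.6,"ry":-0.5,"rz":1.2},{"dx":-0.013,"dy":-0.011,"dz":-0.006,"rx":-5.6,"ry":-0.5,"rz":1.2},{"dx":-0.013,"dy":-0.011,"dz":-0.006,"rx":-5.6,"ry":-0.5,"rz":1.2},{"dx":-0.013,"dy":-0.011,"dz":-0.006,"rx":-5.6,"ry":-0.5,"rz":1.2},{"dx":-0.013,"dy":-0.011,"dz":-0.006,"rx":-5.6,"ry":-0.5,"rz":1.2},{"dx":-0.013,"dy":-0.011,"dz":-0.006,"rx":-5.6,"ry":-0.5,"rz":1.2},{"dx":0},{"dx":0},{"dx":0}]' && 
python3 - <<'E'
from h import *
import pickle
c=grab('wrist');pickle.dump(c,open('w1.pkl','wb'));save(c,'w1b.png',None,1.4)
print(c['T'])
E
```

```text
invalid input
```

```bash
python3 -m pendant '[{"dx":0.0,"dy":0.0,"dz":0.0,"rx":0.0,"ry":0.0,"rz":0.0,"hand":0.085}]'; python3 -m pendant '[{"dx":0,"hand":0.085}]'; python3 -m pendant '[{"rz":0.2}]';python3 -m pendant --help
```

```text
clock: 0.28
position: [0.5748, 0.0, 0.2309]
ee_rot: [-0.0, 0.707, 0.707, -0.0]
contact_force: [0.1, 0.6, 0.0]
width: 0.085
gripper_force: 0.0invalid input
invalid input
invalid input: not JSON, or not a number
```

```bash
python3 -m pendant '[{"dx":-0.013,"dy":-0.011,"dz":-0.006,"rx":-5.6,"ry":-0.5,"rz":1.2,"hand":0.085},{"dx":-0.013,"dy":-0.011,"dz":-0.006,"rx":-5.6,"ry":-0.5,"rz":1.2,"hand":0.085},{"dx":-0.013,"dy":-0.011,"dz":-0.006,"rx":-5.6,"ry":-0.5,"rz":1.2,"hand":0.085},{"dx":-0.013,"dy":-0.011,"dz":-0.006,"rx":-5.6,"ry":-0.5,"rz":1.2,"hand":0.085},{"dx":-0.013,"dy":-0.011,"dz":-0.006,"rx":-5.6,"ry":-0.5,"rz":1.2,"hand":0.085},{"dx":-0.013,"dy":-0.011,"dz":-0.006,"rx":-5.6,"ry":-0.5,"rz":1.2,"hand":0.085},{"dx":-0.013,"dy":-0.011,"dz":-0.006,"rx":-5.6,"ry":-0.5,"rz":1.2,"hand":0.085},{"dx":-0.013,"dy":-0.011,"dz":-0.006,"rx":-5.6,"ry":-0.5,"rz":1.2,"hand":0.085},{"dx":0,"dy":0,"dz":0,"rx":0,"ry":0,"rz":0,"hand":0.085},{"dx":0,"dy":0,"dz":0,"rx":0,"ry":0,"rz":0,"hand":0.085},{"dx":0,"dy":0,"dz":0,"rx":0,"ry":0,"rz":0,"hand":0.085}]' && 
python3 - <<'E'
from h import *
import pickle
c=grab('wrist');pickle.dump(c,open('w1.pkl','wb'));save(c,'w1b.png',None,1.4)
print(c['T'])
E
```

```text
clock: 1.2
position: [0.4792, -0.0896, 0.25]
ee_rot: [0.277, 0.71, 0.603, 0.236]
contact_force: [0.6, -0.5, 0.9]
width: 0.085
gripper_force: 0.0
[[ 0.72659385  0.35215005 -0.58995908  0.39459008]
 [-0.11910141  0.91021947  0.39663002  0.00112151]
 [ 0.67666553 -0.21792398  0.70330143  0.3551549 ]
 [ 0.          0.          0.          1.        ]]
```

View pics/w1b.png

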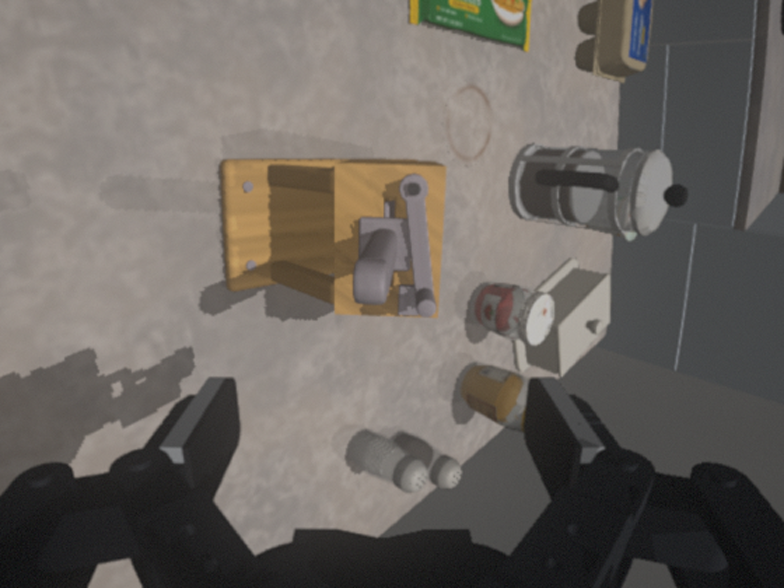

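The slope is seen face on. In 1.4x pixels its corners are (335,162), (445,166), (335,315) and (440,319). The pivot head is at (412,187), the knob tip at (427,298) and the handle end at (372,283), so the hasp is near 0.1.

```bash
python3 - <<'E'
from h import *
import pickle
C=pickle.load(open('c0.pkl','rb'));s,d,w0=C['scene'],C['side'],C['wrist'];w1=pickle.load(open('w1.pkl','rb'))
k=lambda x,y:(w1,(x/1.4,y/1.4)); sc=lambda x,y:(s,(310+x/4,200+y/4))
P={}
P['+-']=tri([k(335,162),sc(85,168)]);P['++']=tri([k(445,166),sc(150,80)]);P['--']=tri([k(335,315),sc(178,248)]);P['-+']=tri([k(440,319),sc(250,155)])
P['piv']=tri([k(412,187),sc(130,103),(w0,(322,293))]);P['knob']=tri([k(427,298),sc(217,155)])
P['end']=tri([k(372,283),sc(65,105),(d,(255+297/4,130+112/4)),(w0,(199,364))])
for n in P: print(n,P[n][0].round(4),np.round(P[n][1],4))
X={n:P[n][0] for n in P}
print('face w',[np.linalg.norm(X[a]-X[b]).round(4) for a,b in(('+-','--'),('++','-+'),('+-','++'),('--','-+'))])
# rigid fit
obs=np.array([X[n] for n in('+-','++','--','-+','piv','end')])
mod=np.array([[.05,-.035,0],[.05,.035,0],[-.05,-.035,0],[-.05,.035,0],[.036,.015,.013],[0,0,.105]])
yaw=np.radians([np.degrees(np.arctan2(v[1],v[0]))-90 for v in (X['+-']-X['--'],X['++']-X['-+'])]);print('yaw',np.degrees(yaw))
for yw in(np.radians(-9),np.radians(-10),np.radians(-11),np.radians(-12)):
    F=frame(yw,[0,0,0]);r=obs-mod@F[:3,:3].T;m=r.mean(0);print(np.degrees(yw).round(1),m.round(4),(r-m).std(0).round(4),np.abs(r-m).sum().round(4))
F[:3]=frame(np.radians(-10.5),m)[:3]
Fi=np.linalg.inv(F)
for n in X: print(n,(Fi@np.r_[X[n],1])[:3].round(4))
E
```

```text
+- [ 0.5918 -0.0481  0.0919] [0.0009 0.0009]
++ [ 0.6393 -0.0581  0.1426] [0.0004 0.0004]
-- [ 0.567  -0.1467  0.0975] [0.0002 0.0002]
-+ [ 0.6167 -0.1568  0.1475] [0.0001 0.0001]
piv [ 0.6107 -0.0647  0.1404] [0.001  0.0022 0.0015]
knob [ 0.6088 -0.139   0.1432] [0.0012 0.0012]
end [ 0.526  -0.0861  0.1913] [0.0008 0.0006 0.0014 0.0009]
face w [np.float64(0.1017), np.float64(0.1014), np.float64(0.0702), np.float64(0.0712)]
yaw [-14.09638256 -12.87089384]
-9.0 [ 0.603  -0.1012  0.1195] [0.0037 0.002  0.0025] 0.044
-10.0 [ 0.6028 -0.1014  0.1195] [0.0031 0.0015 0.0025] 0.0385
-11.0 [ 0.6027 -0.1016  0.1195] [0.0026 0.0012 0.0025] 0.0337
-12.0 [ 0.6025 -0.1018  0.1195] [0.0023 0.0011 0.0025] 0.0301
+- [ 0.0508 -0.034  -0.0052]
++ [ 0.0497  0.0363 -0.0036]
-- [-0.0506 -0.0345  0.0033]
-+ [-0.0515  0.0367  0.0028]
piv [0.038  0.0157 0.0139]
knob [-0.0354  0.0259  0.0076]
end [ 0.0015 -0.0045  0.106 ]
```

```bash
cat >> h.py <<'E'
def onplane(c,uv,F,n):
    o,v=ray(c,uv);N=F[:3,2];q=o+v*((F[:3,3]+n*N-o)@N)/(v@N);return (np.linalg.inv(F)@np.r_[q,1])[:3]
def hasptool(F,a):
    z=-F[:3,2]*np.cos(a)+F[:3,0]*np.sin(a);y=F[:3,1];return np.c_[np.cross(y,z),y,z]
E
python3 - <<'E'
from h import *
import pickle
w1=pickle.load(open('w1.pkl','rb'))
F=frame(np.radians(-12),[.6025,-.1018,.121])
for uv,n in(((412,187),.013),((427,298),.039),((372,283),.105),((335,162),0),((445,166),0),((335,315),0),((440,319),0)): print(uv,onplane(w1,np.array(uv)/1.4,F,n).round(4))
Rt=hasptool(F,np.radians(42));p=pt(F,-.033,.02,.03)-.09*Rt[:,2];print(p);plan(Rt,p)
E
```

```text
(412, 187) [0.0373 0.0131 0.013 ]
(427, 298) [-0.0253  0.0247  0.039 ]
(372, 283) [-0.0003 -0.0048  0.105 ]
(335, 162) [ 0.0504 -0.0361  0.    ]
(445, 166) [ 0.0505  0.0336 -0.    ]
(335, 315) [-0.0517 -0.0349 -0.    ]
(440, 319) [-0.0511  0.0369 -0.    ]
[ 0.52994159 -0.18168162  0.20364879]
7 rows: d(mm) [-14.9   2.1   7.3] r(deg) [-0.43  5.72  0.15] clock 1.25
```

```bash
python3 -m pendant '[{"dx":-0.015,"dy":0.002,"dz":0.007,"rx":-0.4,"ry":5.7,"rz":0.2,"hand":0.085},{"dx":-0.015,"dy":0.002,"dz":0.007,"rx":-0.4,"ry":5.7,"rz":0.2,"hand":0.085},{"dx":-0.015,"dy":0.002,"dz":0.007,"rx":-0.4,"ry":5.7,"rz":0.2,"hand":0.085},{"dx":-0.015,"dy":0.002,"dz":0.007,"rx":-0.4,"ry":5.7,"rz":0.2,"hand":0.085},{"dx":-0.015,"dy":0.002,"dz":0.007,"rx":-0.4,"ry":5.7,"rz":0.2,"hand":0.085},{"dx":-0.015,"dy":0.002,"dz":0.007,"rx":-0.4,"ry":5.7,"rz":0.2,"hand":0.085},{"dx":-0.015,"dy":0.002,"dz":0.007,"rx":-0.4,"ry":5.7,"rz":0.2,"hand":0.085},{"dx":0,"dy":0,"dz":0,"rx":0,"ry":0,"rz":0,"hand":0.05},{"dx":0,"dy":0,"dz":0,"rx":0,"ry":0,"rz":0,"hand":0.05},{"dx":0,"dy":0,"dz":0,"rx":0,"ry":0,"rz":0,"hand":0.05}]' && 
python3 - <<'E'
from h import *
import pickle
c=grab('wrist');pickle.dump(c,open('w2.pkl','wb'));save(c,'w2.png',None,1.4)
E
```

```text
clock: 2.08
position: [0.5093, -0.1692, 0.2007]
ee_rot: [0.088, 0.62, 0.646, 0.437]
contact_force: [0.4, 0.9, -0.1]
width: 0.0511
gripper_force: 0.0
```

View pics/w2.png

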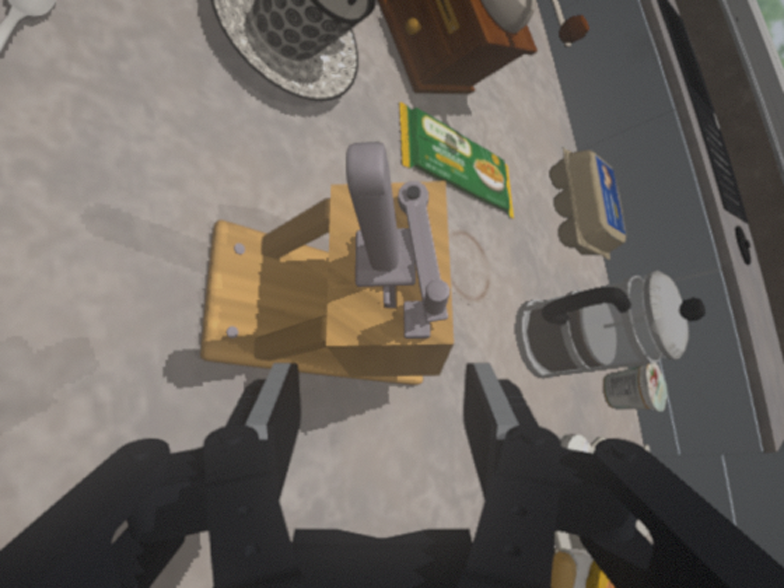

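This view shows everything clearly. In 1.4x pixels the face corners are (331,185), (446,183), (327,345) and (453,343). The pivot is at (413,192), the knob's tip at (437,290), the handle end at about (367,160), and a small rest plate at (417,320).

```bash
python3 - <<'E'
from h import *
import pickle
C=pickle.load(open('c0.pkl','rb'));s,w0=C['scene'],C['wrist'];w1=pickle.load(open('w1.pkl','rb'));w2=pickle.load(open('w2.pkl','rb'))
a=lambda x,y:(w1,(x/1.4,y/1.4)); b=lambda x,y:(w2,(x/1.4,y/1.4)); sc=lambda x,y:(s,(310+x/4,200+y/4))
P={}
P['+-']=tri([a(335,162),b(331,185),sc(85,168)]);P['++']=tri([a(445,166),b(446,183),sc(150,80)]);P['--']=tri([a(335,315),b(327,345),sc(178,248)]);P['-+']=tri([a(440,319),b(453,343),sc(250,155)])
P['piv']=tri([a(412,187),b(413,192),sc(130,103),(w0,(322,293))]);P['knob']=tri([a(427,299),b(437,290)])
P['end']=tri([a(372,283),b(367,160),sc(65,105),(w0,(199,364))])
for n in P: print(n,P[n][0].round(4),np.round(P[n][1],4))
X={n:P[n][0] for n in P}
obs=np.array([X[n] for n in('+-','++','--','-+','piv','end')])
mod=np.array([[.05,-.035,0],[.05,.035,0],[-.05,-.035,0],[-.05,.035,0],[.036,.015,.013],[0,0,.105]])
for yw in np.radians([-10.,-11,-12,-13]):
    F=frame(yw,[0,0,0]);r=obs-mod@F[:3,:3].T;m=r.mean(0);print(np.degrees(yw).round(1),m.round(4),(r-m).std(0).round(4),np.abs(r-m).sum().round(4))
F=frame(np.radians(-12),m);Fi=np.linalg.inv(F)
for n in X: print(n,(Fi@np.r_[X[n],1])[:3].round(4))
print('knob39',onplane(*a(427,299),F,.039).round(4),onplane(*b(437,290),F,.039).round(4))
E
```

```text
+- [ 0.5903 -0.0472  0.0934] [0.0008 0.0025 0.0023]
++ [ 0.6384 -0.0574  0.1439] [0.0009 0.0018 0.0013]
-- [ 0.567  -0.1459  0.0977] [0.0006 0.0012 0.0008]
-+ [ 0.6164 -0.1558  0.1471] [0.0011 0.0018 0.0009]
piv [ 0.6107 -0.0647  0.1406] [0.0011 0.0002 0.0021 0.0016]
knob [ 0.5918 -0.1281  0.1613] [0.0002 0.0002]
end [ 0.5264 -0.0853  0.1915] [0.0007 0.0011 0.0009 0.0005]
-10.0 [ 0.6024 -0.1007  0.12  ] [0.0025 0.0014 0.002 ] 0.0318
-11.0 [ 0.6023 -0.1009  0.12  ] [0.002 0.001 0.002] 0.0264
-12.0 [ 0.6022 -0.1011  0.12  ] [0.0017 0.0008 0.002 ] 0.0227
-13.0 [ 0.602  -0.1013  0.12  ] [0.0016 0.0011 0.002 ] 0.0241
+- [ 0.0505 -0.0349 -0.0028]
++ [ 0.0505  0.0356 -0.0018]
-- [-0.0509 -0.0335  0.0019]
-+ [-0.0504  0.0371  0.0012]
piv [0.0376 0.0151 0.0139]
knob [-0.0284  0.0261  0.0323]
end [-1.000e-04 -4.000e-03  1.052e-01]
knob39 [-0.0264  0.0258  0.039 ] [-0.0306  0.0255  0.039 ]
```

```bash
cat >> h.py <<'E'
F0=frame(np.radians(-12),[.6022,-.1011,.1205])
def knob(th): return .036-.068*np.cos(th),.015+.068*np.sin(th)
def hpose(th,a=42,back=0):
    Rt=hasptool(F0,np.radians(a));y,w=knob(th);return Rt,pt(F0,y,w,.030)+(.008-back)*Rt[:,2]
E
python3 -c "
from h import *
Rt,p=hpose(.155,back=.05);print(p);plan(Rt,p);print(hpose(.155)[1])"
```

```text
[ 0.56517135 -0.15384212  0.18181318]
2 rows: d(mm) [-4.8 12.2 27.7] r(deg) [-1.08  3.26 -0.72] clock 2.13
[ 0.59782734 -0.1265794   0.15553904]
```

```bash
python3 -m pendant '[{"dx":-0.0024,"dy":0.0061,"dz":0.0138,"rx":-0.5,"ry":1.6,"rz":-0.4,"hand":0.04},{"dx":-0.0024,"dy":0.0061,"dz":0.0138,"rx":-0.5,"ry":1.6,"rz":-0.4,"hand":0.04},{"dx":-0.0024,"dy":0.0061,"dz":0.0138,"rx":-0.5,"ry":1.6,"rz":-0.4,"hand":0.04},{"dx":-0.0024,"dy":0.0061,"dz":0.0138,"rx":-0.5,"ry":1.6,"rz":-0.4,"hand":0.04},{"dx":0,"dy":0,"dz":0,"rx":0,"ry":0,"rz":0,"hand":0.04},{"dx":0,"dy":0,"dz":0,"rx":0,"ry":0,"rz":0,"hand":0.04}]'
python3 - <<'E'
from h import *
plan(*hpose(.155));plan(*hpose(.155),N=5)
c=grab('wrist');save(c,'w3.png',None,1.4)
E
```

```text
clock: 2.63
position: [0.5647, -0.1524, 0.1836]
ee_rot: [0.071, 0.583, 0.651, 0.48]
contact_force: [-0.1, 0.2, 0.5]
width: 0.0402
gripper_force: 0.0
2 rows: d(mm) [-1.  -0.3 25.3] r(deg) [-0.07  0.09  0.14] clock 2.63
5 rows: d(mm) [-0.4 -0.1 10.1] r(deg) [-0.03  0.03  0.06] clock 2.63
```

View pics/w3.png

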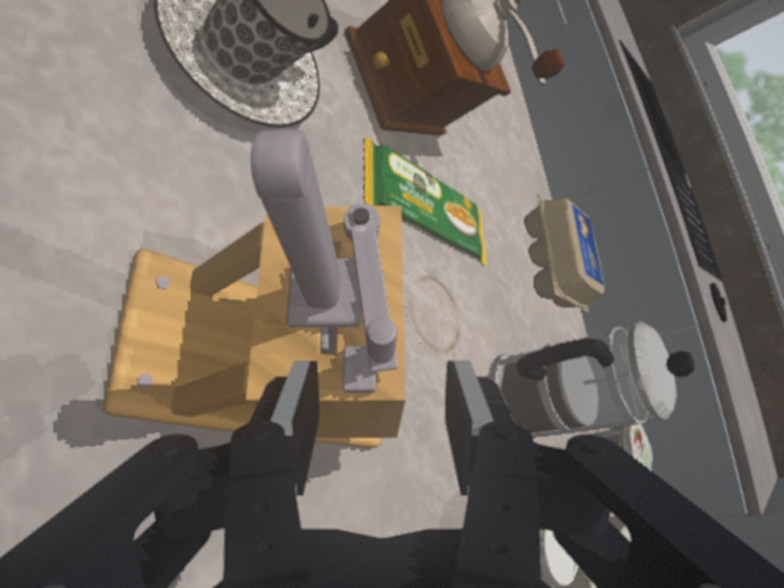

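The knob at (380,340) sits midway between the fingertips at (305,365) and (460,365). I'll advance and pinch it.

```bash
python3 -m pendant '[{"dx":-0.0004,"dy":0,"dz":0.01,"rx":0,"ry":0,"rz":0,"hand":0.04},{"dx":-0.0004,"dy":0,"dz":0.01,"rx":0,"ry":0,"rz":0,"hand":0.04},{"dx":-0.0004,"dy":0,"dz":0.01,"rx":0,"ry":0,"rz":0,"hand":0.04},{"dx":-0.0004,"dy":0,"dz":0.01,"rx":0,"ry":0,"rz":0,"hand":0.04},{"dx":-0.0004,"dy":0,"dz":0.01,"rx":0,"ry":0,"rz":0,"hand":0.04},{"dx":0,"dy":0,"dz":0,"rx":0,"ry":0,"rz":0,"hand":0.04}]'
python3 -m pendant '[{"dx":0,"dy":0,"dz":0,"rx":0,"ry":0,"rz":0,"hand":0.005},{"dx":0,"dy":0,"dz":0,"rx":0,"ry":0,"rz":0,"hand":0.005},{"dx":0,"dy":0,"dz":0,"rx":0,"ry":0,"rz":0,"hand":0.005},{"dx":0,"dy":0,"dz":0,"rx":0,"ry":0,"rz":0,"hand":0.005},{"dx":0,"dy":0,"dz":0,"rx":0,"ry":0,"rz":0,"hand":0.005},{"dx":0,"dy":0,"dz":0,"rx":0,"ry":0,"rz":0,"hand":0.005}]' 20
python3 - <<'E'
from h import *
# tool-frame steps along the arc
Rt,p0=hpose(.155)
for th in (.3,.45,.6,.75,.9,1.05,1.2,1.35,1.5,1.62,1.68):
    p=hpose(th)[1];print(th,(Rt.T@(p-p0)*1000).round(1));p0=p
E
```

```text
clock: 3.18
position: [0.5985, -0.1272, 0.1535]
ee_rot: [0.069, 0.584, 0.65, 0.481]
contact_force: [-0.3, -0.2, -0.8]
width: 0.0399
gripper_force: 0.0
clock: 3.68
position: [0.5981, -0.129, 0.1548]
ee_rot: [0.07, 0.585, 0.65, 0.481]
contact_force: [2.1, 0.7, -2.0]
width: 0.0107
gripper_force: 21.1
0.3 [1.7 9.6 1.5]
0.45 [2.8 9.5 2.5]
0.6 [3.8 8.8 3.4]
0.75 [4.7 8.  4.3]
0.9 [5.6 6.9 5. ]
1.05 [6.3 5.7 5.6]
1.2 [6.8 4.4 6.2]
1.35 [7.2 3.  6.5]
1.5 [7.5 1.5 6.7]
1.62 [6.1 0.1 5.5]
1.68 [ 3.  -0.3  2.7]
```

```bash
python3 -m pendant '[{"dx":0.0017,"dy":0.0096,"dz":0.0015,"rx":0,"ry":0,"rz":0,"hand":0.005},{"dx":0.0028,"dy":0.0095,"dz":0.0025,"rx":0,"ry":0,"rz":0,"hand":0.005},{"dx":0.0038,"dy":0.0088,"dz":0.0034,"rx":0,"ry":0,"rz":0,"hand":0.005},{"dx":0.0047,"dy":0.008,"dz":0.0043,"rx":0,"ry":0,"rz":0,"hand":0.005},{"dx":0.0056,"dy":0.0069,"dz":0.005,"rx":0,"ry":0,"rz":0,"hand":0.005},{"dx":0,"dy":0,"dz":0,"rx":0,"ry":0,"rz":0,"hand":0.005}]'
python3 -m pendant '[{"dx":0.0063,"dy":0.0057,"dz":0.0056,"rx":0,"ry":0,"rz":0,"hand":0.005},{"dx":0.0068,"dy":0.0044,"dz":0.0062,"rx":0,"ry":0,"rz":0,"hand":0.005},{"dx":0.0072,"dy":0.003,"dz":0.0065,"rx":0,"ry":0,"rz":0,"hand":0.005},{"dx":0.0075,"dy":0.0015,"dz":0.0067,"rx":0,"ry":0,"rz":0,"hand":0.005},{"dx":0.0061,"dy":0.0001,"dz":0.0055,"rx":0,"ry":0,"rz":0,"hand":0.005},{"dx":0.003,"dy":-0.0003,"dz":0.0027,"rx":0,"ry":0,"rz":0,"hand":0.005},{"dx":0,"dy":0,"dz":0,"rx":0,"ry":0,"rz":0,"hand":0.005},{"dx":0,"dy":0,"dz":0,"rx":0,"ry":0,"rz":0,"hand":0.005}]'
python3 - <<'E'
from h import *
s=manip.get_state();Rt,p=hpose(1.68);print(p,s['moment']);g=s['position']+rot(s['ee_rot'])[:,2]*-.008
l=(np.linalg.inv(F0)@np.r_[g,1])[:3];print(l,np.arctan2(l[1]-.015,.036-l[0]))
E
```

```text
clock: 4.18
position: [0.6339, -0.1096, 0.186]
ee_rot: [0.071, 0.584, 0.65, 0.481]
contact_force: [-0.1, -0.5, 0.8]
width: 0.0108
gripper_force: 21.9
clock: 4.85
position: [0.6537, -0.0635, 0.1963]
ee_rot: [0.07, 0.584, 0.65, 0.482]
contact_force: [-0.7, 0.8, 5.1]
width: 0.0108
gripper_force: 23.9
[ 0.65282817 -0.06200779  0.19591278] [ 0.26710453 -0.03263559  0.22433513]
[0.04215842 0.0836766  0.02941332] 1.6602298777211333
```

```bash
python3 -m pendant '[{"dx":0,"dy":0,"dz":0,"rx":0,"ry":0,"rz":0,"hand":0.035},{"dx":0,"dy":0,"dz":0,"rx":0,"ry":0,"rz":0,"hand":0.035},{"dx":0,"dy":0,"dz":0,"rx":0,"ry":0,"rz":0,"hand":0.035},{"dx":0,"dy":0,"dz":-0.02,"rx":0,"ry":0,"rz":0,"hand":0.035},{"dx":0,"dy":0,"dz":-0.03,"rx":0,"ry":0,"rz":0,"hand":0.035},{"dx":0,"dy":0,"dz":-0.03,"rx":0,"ry":0,"rz":0,"hand":0.035},{"dx":0,"dy":0,"dz":-0.02,"rx":0,"ry":0,"rz":0,"hand":0.035},{"dx":0,"dy":0,"dz":0,"rx":0,"ry":0,"rz":0,"hand":0.035},{"dx":0,"dy":0,"dz":0,"rx":0,"ry":0,"rz":0,"hand":0.035}]'
python3 - <<'E'
from h import *
import pickle
c=grab('wrist');pickle.dump(c,open('w4.pkl','wb'));save(c,'w4.png',None,1.4)
E
```

```text
clock: 5.6
position: [0.5879, -0.1199, 0.2479]
ee_rot: [0.071, 0.585, 0.649, 0.48]
contact_force: [-0.9, 0.1, -0.8]
width: 0.0349
gripper_force: 0.0
```

View pics/w4.png

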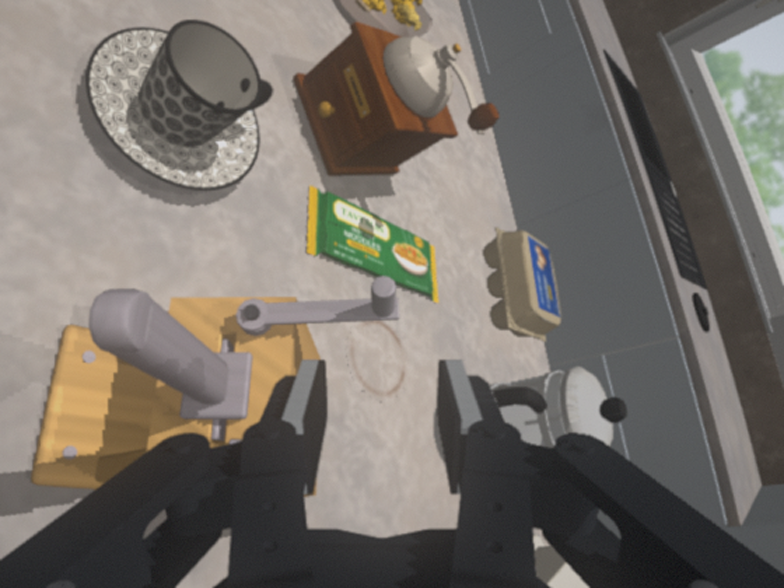

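The hasp now points up the slope, from pivot (253,315) to knob (384,295), and the guard at (215,395) is free. Next I'll check its angle and plan the grip.

```bash
cat >> h.py <<'E'
def griptool(F,b=0):  # z down tilted b deg forward, x forward
    X=np.cross(F[:3,0],[0,0,1.]);Y=-F[:3,0];b=np.radians(b);Z=np.array([0,0,-1.])
    z=Z*np.cos(b)+X*np.sin(b);return np.c_[np.cross(Y,z),Y,z]
def sim(Rt,p,N):
    s=manip.get_state();T=np.eye(4);T[:3,:3]=rot(s['ee_rot']);T[:3,3]=s['position'];G=np.eye(4);G[:3,:3]=Rt;G[:3,3]=p
    L=np.real(logm(np.linalg.inv(T)@G))
    for i in range(0,N+1,3): print((T@expm(L*i/N))[:3,3].real.round(3),(T@expm(L*i/N))[:3,2].real.round(2))
E
python3 - <<'E'
from h import *
import pickle
w4=pickle.load(open('w4.pkl','rb'));w2=pickle.load(open('w2.pkl','rb'))
a=onplane(w4,(253/1.4,315/1.4),F0,.013);b=onplane(w4,(384/1.4,288/1.4),F0,.039);print(a,b,np.arctan2(b[1]-.015,.036-b[0]))
e=tri([(w4,(112/1.4,322/1.4)),(w2,(367/1.4,160/1.4))]);print(e,np.linalg.inv(F0)@np.r_[e[0],1])
Rt=griptool(F0);g=pt(F0,0,-.002,.06);p=g+[0,0,-.0187+.10];print('grip',g)
plan(Rt,p);sim(Rt,p,15)
E
```

```text
[0.03560063 0.01482696 0.013     ] [0.03926719 0.08315421 0.039     ] 1.61869781338251
(array([ 0.52143501, -0.08863468,  0.19692953]), [np.float64(0.001131327877521897), np.float64(0.0011313278775219953)]) [-0.00459906 -0.00365025  0.11173793  1.        ]
grip [ 0.5593174  -0.09198502  0.16151219]
19 rows: d(mm) [-0.2 -2.3 -0.7] r(deg) [ 0.14 -3.52  5.13] clock 5.65
[ 0.588 -0.119  0.247] [ 0.65  0.54 -0.53]
[ 0.58  -0.119  0.243] [ 0.67  0.35 -0.65]
[ 0.572 -0.115  0.24 ] [ 0.6   0.17 -0.78]
[ 0.565 -0.109  0.239] [ 0.44  0.04 -0.9 ]
[ 0.56  -0.101  0.241] [ 0.23 -0.02 -0.97]
[ 0.559 -0.092  0.243] [ 0.  0. -1.]
```

```bash
python3 -m pendant '[{"dx":-0.0002,"dy":-0.0024,"dz":-0.0007,"rx":0.1,"ry":-3.7,"rz":5.4,"hand":0.06},{"dx":-0.0002,"dy":-0.0024,"dz":-0.0007,"rx":0.1,"ry":-3.7,"rz":5.4,"hand":0.06},{"dx":-0.0002,"dy":-0.0024,"dz":-0.0007,"rx":0.1,"ry":-3.7,"rz":5.4,"hand":0.06},{"dx":-0.0002,"dy":-0.0024,"dz":-0.0007,"rx":0.1,"ry":-3.7,"rz":5.4,"hand":0.06},{"dx":-0.0002,"dy":-0.0024,"dz":-0.0007,"rx":0.1,"ry":-3.7,"rz":5.4,"hand":0.06},{"dx":-0.0002,"dy":-0.0024,"dz":-0.0007,"rx":0.1,"ry":-3.7,"rz":5.4,"hand":0.06},{"dx":-0.0002,"dy":-0.0024,"dz":-0.0007,"rx":0.1,"ry":-3.7,"rz":5.4,"hand":0.06},{"dx":-0.0002,"dy":-0.0024,"dz":-0.0007,"rx":0.1,"ry":-3.7,"rz":5.4,"hand":0.06},{"dx":-0.0002,"dy":-0.0024,"dz":-0.0007,"rx":0.1,"ry":-3.7,"rz":5.4,"hand":0.06}]'
python3 -m pendant '[{"dx":-0.0002,"dy":-0.0024,"dz":-0.0007,"rx":0.1,"ry":-3.7,"rz":5.4,"hand":0.06},{"dx":-0.0002,"dy":-0.0024,"dz":-0.0007,"rx":0.1,"ry":-3.7,"rz":5.4,"hand":0.06},{"dx":-0.0002,"dy":-0.0024,"dz":-0.0007,"rx":0.1,"ry":-3.7,"rz":5.4,"hand":0.06},{"dx":-0.0002,"dy":-0.0024,"dz":-0.0007,"rx":0.1,"ry":-3.7,"rz":5.4,"hand":0.06},{"dx":-0.0002,"dy":-0.0024,"dz":-0.0007,"rx":0.1,"ry":-3.7,"rz":5.4,"hand":0.06},{"dx":-0.0002,"dy":-0.0024,"dz":-0.0007,"rx":0.1,"ry":-3.7,"rz":5.4,"hand":0.06},{"dx":-0.0002,"dy":-0.0024,"dz":-0.0007,"rx":0.1,"ry":-3.7,"rz":5.4,"hand":0.06},{"dx":-0.0002,"dy":-0.0024,"dz":-0.0007,"rx":0.1,"ry":-3.7,"rz":5.4,"hand":0.06},{"dx":-0.0002,"dy":-0.0024,"dz":-0.0007,"rx":0.1,"ry":-3.7,"rz":5.4,"hand":0.06},{"dx":0,"dy":0,"dz":0,"rx":0,"ry":0,"rz":0,"hand":0.06},{"dx":0,"dy":0,"dz":0,"rx":0,"ry":0,"rz":0,"hand":0.06}]'
python3 - <<'E'
from h import *
Rt=griptool(F0);g=pt(F0,0,-.002,.06);p=g+[0,0,-.0187+.10];plan(Rt,p,6);print(p)
E
```

```text
clock: 6.4
position: [0.5689, -0.1107, 0.2383]
ee_rot: [0.042, 0.892, 0.341, 0.295]
contact_force: [-0.0, -0.3, -0.9]
width: 0.0601
gripper_force: 0.0
clock: 7.32
position: [0.5598, -0.0927, 0.2392]
ee_rot: [0.006, 0.998, -0.039, 0.043]
contact_force: [-0.0, -0.7, 0.6]
width: 0.0598
gripper_force: 0.0
6 rows: d(mm) [-0.1 -0.1 -0.6] r(deg) [ 0.02 -0.83  1.24] clock 7.32
[ 0.5593174  -0.09198502  0.24281219]
```

```bash
python3 -m pendant '[{"dx":0,"dy":0,"dz":0,"rx":0.1,"ry":-2.5,"rz":3.7,"hand":0.06},{"dx":0,"dy":0,"dz":0,"rx":0,"ry":-2.5,"rz":3.7,"hand":0.06},{"dx":0,"dy":0,"dz":0,"rx":0,"ry":0,"rz":0,"hand":0.06},{"dx":0,"dy":0,"dz":0.016,"rx":0,"ry":0,"rz":0,"hand":0.06},{"dx":0,"dy":0,"dz":0.016,"rx":0,"ry":0,"rz":0,"hand":0.06},{"dx":0,"dy":0,"dz":0.016,"rx":0,"ry":0,"rz":0,"hand":0.06},{"dx":0,"dy":0,"dz":0.016,"rx":0,"ry":0,"rz":0,"hand":0.06},{"dx":0,"dy":0,"dz":0,"rx":0,"ry":0,"rz":0,"hand":0.06}]'
python3 - <<'E'
from h import *
Rt=griptool(F0);g=pt(F0,0,-.002,.06);p=g+[0,0,-.0187];plan(Rt,p,2);print(p)
E
```

```text
clock: 7.98
position: [0.5559, -0.0932, 0.1735]
ee_rot: [0.0, 0.994, -0.105, -0.003]
contact_force: [-0.5, -1.3, 0.0]
width: 0.0597
gripper_force: 0.0
2 rows: d(mm) [ 1.6 -1.  15.3] r(deg) [ 0.02  0.15 -0.03] clock 7.98
[ 0.5593174  -0.09198502  0.14281219]
```

```bash
python3 -m pendant '[{"dx":0.0016,"dy":-0.001,"dz":0.015,"rx":0,"ry":0,"rz":0,"hand":0.06},{"dx":0.0016,"dy":-0.001,"dz":0.015,"rx":0,"ry":0,"rz":0,"hand":0.06},{"dx":0,"dy":0,"dz":0,"rx":0,"ry":0,"rz":0,"hand":0.06}]'
python3 -m pendant '[{"dx":0,"dy":0,"dz":0,"rx":0,"ry":0,"rz":0,"hand":0.01},{"dx":0,"dy":0,"dz":0,"rx":0,"ry":0,"rz":0,"hand":0.01},{"dx":0,"dy":0,"dz":0,"rx":0,"ry":0,"rz":0,"hand":0.01},{"dx":0,"dy":0,"dz":0,"rx":0,"ry":0,"rz":0,"hand":0.01},{"dx":0,"dy":0,"dz":0,"rx":0,"ry":0,"rz":0,"hand":0.01},{"dx":0,"dy":0,"dz":0,"rx":0,"ry":0,"rz":0,"hand":0.01},{"dx":0,"dy":0,"dz":0,"rx":0,"ry":0,"rz":0,"hand":0.01},{"dx":0,"dy":0,"dz":0,"rx":0,"ry":0,"rz":0,"hand":0.01}]' 70
python3 -c "
from h import *
c=grab('wrist');save(c,'w5.png',None,1.4);s=manip.get_state();print(s['moment'],rot(s['ee_rot']).T@F0[:3,2])"
```

```text
clock: 8.23
position: [0.5609, -0.0923, 0.145]
ee_rot: [0.0, 0.994, -0.105, -0.001]
contact_force: [1.1, -0.8, 0.3]
width: 0.0598
gripper_force: 0.0
clock: 8.9
position: [0.5634, -0.0931, 0.1484]
ee_rot: [0.001, 0.994, -0.106, 0.001]
contact_force: [-1.2, -0.3, 6.5]
width: 0.0206
gripper_force: 69.0
[0.1143326  0.23500228 0.14814812] [-0.70486514  0.00363658 -0.70933202]
```

```bash
python3 -m pendant '[{"dx":-0.004,"dy":0,"dz":-0.004,"rx":0,"ry":0,"rz":0,"hand":0.01},{"dx":-0.006,"dy":0,"dz":-0.006,"rx":0,"ry":0,"rz":0,"hand":0.01},{"dx":-0.006,"dy":0,"dz":-0.006,"rx":0,"ry":0,"rz":0,"hand":0.01},{"dx":-0.006,"dy":0,"dz":-0.006,"rx":0,"ry":0,"rz":0,"hand":0.01}]'
python3 -m pendant '[{"dx":-0.008,"dy":0,"dz":-0.008,"rx":0,"ry":0,"rz":0,"hand":0.01},{"dx":-0.008,"dy":0,"dz":-0.008,"rx":0,"ry":0,"rz":0,"hand":0.01},{"dx":-0.008,"dy":0,"dz":-0.008,"rx":0,"ry":0,"rz":0,"hand":0.01},{"dx":-0.008,"dy":0,"dz":-0.008,"rx":0,"ry":0,"rz":0,"hand":0.01},{"dx":-0.009,"dy":0,"dz":-0.009,"rx":0,"ry":0,"rz":0,"hand":0.01},{"dx":-0.009,"dy":0,"dz":-0.009,"rx":0,"ry":0,"rz":0,"hand":0.01},{"dx":-0.009,"dy":0,"dz":-0.009,"rx":0,"ry":0,"rz":0,"hand":0.01},{"dx":-0.009,"dy":0,"dz":-0.009,"rx":0,"ry":0,"rz":0,"hand":0.01},{"dx":-0.009,"dy":0,"dz":-0.009,"rx":0,"ry":0,"rz":0,"hand":0.01},{"dx":0,"dy":0,"dz":0,"rx":0,"ry":0,"rz":0,"hand":0.01}]'
```

```text
clock: 9.28
position: [0.5411, -0.0882, 0.1696]
ee_rot: [0.001, 0.994, -0.106, 0.001]
contact_force: [2.2, -0.6, -1.0]
width: 0.0205
gripper_force: 68.5
clock: 10.12
position: [0.4648, -0.0715, 0.248]
ee_rot: [0.001, 0.994, -0.106, 0.001]
contact_force: [0.3, -0.5, -2.0]
width: 0.0204
gripper_force: 68.6
```

The server is out of the slot. Now I'll tilt it level and meanwhile refine the saucer's centre.

```bash
python3 -m pendant '[{"dx":0,"dy":0,"dz":-0.01,"rx":0,"ry":6.3,"rz":0,"hand":0.01},{"dx":0,"dy":0,"dz":0,"rx":0,"ry":6.3,"rz":0,"hand":0.01},{"dx":0,"dy":0,"dz":0,"rx":0,"ry":6.3,"rz":0,"hand":0.01},{"dx":0,"dy":0,"dz":0,"rx":0,"ry":6.3,"rz":0,"hand":0.01},{"dx":0,"dy":0,"dz":0,"rx":0,"ry":6.3,"rz":0,"hand":0.01},{"dx":0,"dy":0,"dz":0,"rx":0,"ry":6.3,"rz":0,"hand":0.01},{"dx":0,"dy":0,"dz":0,"rx":0,"ry":6.3,"rz":0,"hand":0.01},{"dx":0,"dy":0,"dz":0,"rx":0,"ry":0,"rz":0,"hand":0.01},{"dx":0,"dy":0,"dz":0,"rx":0,"ry":0,"rz":0,"hand":0.01}]'
python3 - <<'E'
from h import *
import pickle
C=pickle.load(open('c0.pkl','rb'))
for n,(u,v),(a,b) in(('scene',(230,210),(34,20)),('side',(258,276),(38,24))):
    c=C[n];f=cv2.cvtColor(c['frame'],cv2.COLOR_RGB2GRAY);u0,v0=u-a,v-b
    roi=cv2.GaussianBlur(f,(0,0),1.2)[v0:v+b,u0:u+a];
    # rim points: outermost strong gradient along world-circle radii
    ctr=onz(c,(u,v),.02);fine=[]
    for t in np.linspace(0,2*np.pi,72,endpoint=False):
        rr=np.arange(.066,.092,.0006);X=ctr+np.c_[rr*np.cos(t),rr*np.sin(t),0*rr];uv=proj(c,X).astype(np.float32)
        col=cv2.remap(cv2.GaussianBlur(c['frame'],(0,0),.8).astype(np.float32),uv[:,:1],uv[:,1:],cv2.INTER_LINEAR)[:,0]
        g=np.linalg.norm(np.gradient(col,axis=0),axis=1);i=g.argmax();fine.append(X[i,:2])
    P=np.array(fine)
    for _ in range(6):
        A=np.c_[2*P,np.ones(len(P))];s=np.linalg.lstsq(A,(P**2).sum(1),rcond=None)[0];r=np.sqrt(s[2]+s[:2]@s[:2]);e=np.abs(np.linalg.norm(P-s[:2],axis=1)-r);P=P[e<=np.percentile(e,88)]
    print(n,s[:2].round(4),'D',2*r,'n',len(P),e.max())
E
```

```text
clock: 10.87
position: [0.4636, -0.0708, 0.2534]
ee_rot: [0.04, 0.923, -0.099, 0.371]
contact_force: [1.0, -0.5, -1.2]
width: 0.0203
gripper_force: 68.8
scene [0.5711 0.3443] D 0.1448975083506655 n 32 0.0007969318649751894
side [0.5681 0.3555] D 0.14399330853808975 n 32 0.000732457720314536
```

```bash
cat >> h.py <<'E'
def final(psi,b,h,S=(.570,.350),off=.115):
    Rt=griptool(frame(np.radians(psi),[0,0,0]),b);x=np.array([np.cos(np.radians(psi)),np.sin(np.radians(psi)),0])
    return Rt,np.array([*S,h])-off*x+.0187*Rt[:,2]
E
python3 - <<'E'
from h import *
s=manip.get_state();z=rot(s['ee_rot'])[:,2];print('tilt',np.degrees(np.arccos(-z[2])),'yaw',np.degrees(np.arctan2(z[1],z[0])))
Rt,p=final(30,44,.25);print(p);plan(Rt,p);sim(Rt,p,12)
E
```

```text
tilt 43.79429273601888 yaw -12.236544766989812
[0.48165685 0.29899506 0.23654835]
11 rows: d(mm) [  3.1 -33.9   5.2] r(deg) [ 2.66  0.02 -2.77] clock 10.87
[ 0.464 -0.071  0.253] [ 0.68 -0.15 -0.72]
[0.494 0.019 0.249] [ 0.69 -0.02 -0.72]
[0.507 0.112 0.245] [ 0.69  0.11 -0.72]
[0.503 0.207 0.241] [ 0.65  0.23 -0.72]
[0.482 0.299 0.237] [ 0.6   0.35 -0.72]
```

```bash
python3 -m pendant '[{"dx":0.0021,"dy":-0.0233,"dz":0.0036,"rx":1.83,"ry":0,"rz":-1.9,"hand":0.01},{"dx":0.0021,"dy":-0.0233,"dz":0.0036,"rx":1.83,"ry":0,"rz":-1.9,"hand":0.01},{"dx":0.0021,"dy":-0.0233,"dz":0.0036,"rx":1.83,"ry":0,"rz":-1.9,"hand":0.01},{"dx":0.0021,"dy":-0.0233,"dz":0.0036,"rx":1.83,"ry":0,"rz":-1.9,"hand":0.01},{"dx":0.0021,"dy":-0.0233,"dz":0.0036,"rx":1.83,"ry":0,"rz":-1.9,"hand":0.01},{"dx":0.0021,"dy":-0.0233,"dz":0.0036,"rx":1.83,"ry":0,"rz":-1.9,"hand":0.01},{"dx":0.0021,"dy":-0.0233,"dz":0.0036,"rx":1.83,"ry":0,"rz":-1.9,"hand":0.01},{"dx":0.0021,"dy":-0.0233,"dz":0.0036,"rx":1.83,"ry":0,"rz":-1.9,"hand":0.01}]'
python3 -m pendant '[{"dx":0.0021,"dy":-0.0233,"dz":0.0036,"rx":1.83,"ry":0,"rz":-1.9,"hand":0.01},{"dx":0.0021,"dy":-0.0233,"dz":0.0036,"rx":1.83,"ry":0,"rz":-1.9,"hand":0.01},{"dx":0.0021,"dy":-0.0233,"dz":0.0036,"rx":1.83,"ry":0,"rz":-1.9,"hand":0.01},{"dx":0.0021,"dy":-0.0233,"dz":0.0036,"rx":1.83,"ry":0,"rz":-1.9,"hand":0.01},{"dx":0.0021,"dy":-0.0233,"dz":0.0036,"rx":1.83,"ry":0,"rz":-1.9,"hand":0.01},{"dx":0.0021,"dy":-0.0233,"dz":0.0036,"rx":1.83,"ry":0,"rz":-1.9,"hand":0.01},{"dx":0.0021,"dy":-0.0233,"dz":0.0036,"rx":1.83,"ry":0,"rz":-1.9,"hand":0.01},{"dx":0.0021,"dy":-0.0233,"dz":0.0036,"rx":1.83,"ry":0,"rz":-1.9,"hand":0.01},{"dx":0,"dy":0,"dz":0,"rx":0,"ry":0,"rz":0,"hand":0.01},{"dx":0,"dy":0,"dz":0,"rx":0,"ry":0,"rz":0,"hand":0.01}]'
python3 - <<'E'
from h import *
Rt,p=final(30,44,.165);plan(Rt,p,7)
E
```

```text
clock: 11.53
position: [0.5116, 0.1133, 0.2493]
ee_rot: [-0.028, 0.923, 0.074, 0.375]
contact_force: [1.4, 0.1, -2.2]
width: 0.0208
gripper_force: 69.0
clock: 12.37
position: [0.483, 0.3, 0.2388]
ee_rot: [-0.096, 0.895, 0.242, 0.363]
contact_force: [0.6, -0.2, -1.4]
width: 0.0209
gripper_force: 69.2
7 rows: d(mm) [-8.8 -0.   8.8] r(deg) [ 0.01 -0.02  0.04] clock 12.37
```

```bash
python3 -m pendant '[{"dx":-0.0088,"dy":0,"dz":0.0088,"rx":0,"ry":0,"rz":0,"hand":0.01},{"dx":-0.0088,"dy":0,"dz":0.0088,"rx":0,"ry":0,"rz":0,"hand":0.01},{"dx":-0.0088,"dy":0,"dz":0.0088,"rx":0,"ry":0,"rz":0,"hand":0.01},{"dx":-0.0088,"dy":0,"dz":0.0088,"rx":0,"ry":0,"rz":0,"hand":0.01},{"dx":-0.0088,"dy":0,"dz":0.0088,"rx":0,"ry":0,"rz":0,"hand":0.01},{"dx":-0.0088,"dy":0,"dz":0.0088,"rx":0,"ry":0,"rz":0,"hand":0.01},{"dx":-0.0088,"dy":0,"dz":0.0088,"rx":0,"ry":0,"rz":0,"hand":0.01},{"dx":0,"dy":0,"dz":0,"rx":0,"ry":0,"rz":0,"hand":0.01},{"dx":0,"dy":0,"dz":0,"rx":0,"ry":0,"rz":0,"hand":0.01},{"dx":0,"dy":0,"dz":0,"rx":0,"ry":0,"rz":0,"hand":0.01}]'
python3 - <<'E'
from h import *
import pickle
C={n:grab(n) for n in('scene','side','wrist')};pickle.dump(C,open('c5.pkl','wb'))
B=np.array([.57,.35,.165]);x=np.array([np.cos(np.pi/6),.5,0])
im=np.zeros((600,800,3),np.uint8)
for n,(r,q) in {'scene':(0,0),'side':(0,400)}.items():
    u,v=proj(C[n],B-.03*x)[0].astype(int);u0,v0=u-50,v-37;print(n,u0,v0,proj(C[n],[B,B+.053*x,B-.055*x]).round(1).tolist())
    im[r:r+300,q:q+400]=cv2.resize(C[n]['frame'][v0:v0+75,u0:u0+100,::-1],(400,300),interpolation=cv2.INTER_CUBIC)
im[300:,:400]=cv2.resize(C['wrist']['frame'][...,::-1],(400,300),interpolation=cv2.INTER_AREA)
im[300:,400:]=cv2.resize(C['side']['frame'][130:355,140:440,::-1],(400,300))
cv2.imwrite('pics/fin.png',im)
print('wrist',proj(C['wrist'],[B,B+.053*x,B-.055*x]).round(1).tolist())
E
```

```text
clock: 13.2
position: [0.4807, 0.2991, 0.1655]
ee_rot: [-0.098, 0.894, 0.242, 0.364]
contact_force: [0.3, -0.2, -1.9]
width: 0.0204
gripper_force: 69.2
scene 171 133 [[225.5, 166.1], [232.0, 158.0], [218.3, 175.0]]
side 217 190 [[256.2, 228.0], [235.3, 229.3], [277.7, 226.6]]
wrist [[276.3, 98.9], [276.2, 39.5], [276.5, 179.6]]
```

View pics/fin.png

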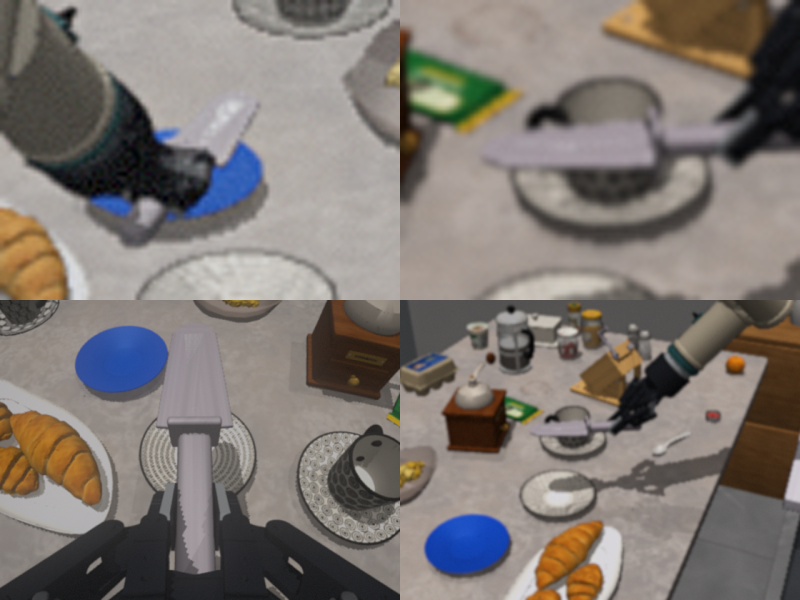

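The blade is out flat over the saucer. In full pixels the wrist view has the tip at (273,39) and the guard near (271,180). The side view has the tip at (238,230) and the guard at (281,224.5), and the scene view has the tip at (233.5,157.5). Cup and saucer are untouched. Now I'll check the level and position by triangulation.

```bash
python3 - <<'E'
from h import *
import pickle
C=pickle.load(open('c5.pkl','rb'));s,d,w=C['scene'],C['side'],C['wrist']
t=tri([(s,(233.5,157.5)),(d,(238,230)),(w,(273,40))]);t2=tri([(d,(238,230)),(w,(273,40))]);g=tri([(d,(280.5,224.8)),(w,(271,172))])
print(t,t2,g);v=t[0]-g[0];print('len',np.linalg.norm(v),'pitch',np.degrees(np.arcsin(v[2]/np.linalg.norm(v))),'yaw',np.degrees(np.arctan2(v[1],v[0])),'mid',(t[0]+g[0])/2)
# handle end seen in the scene + blade mask in side view: axis slope
f=C['side']['frame'][205:245,225:300].astype(int);m=((f[...,2]-f[...,1]>6)&(f.sum(2)>330)).astype(np.uint8)
n,l,st,ct=cv2.connectedComponentsWithStats(m);i=1+st[1:,4].argmax();ys,xs=np.nonzero(l==i);print(st[i]+[225,205,0,0,0])
for c in range(xs.min(),xs.max()+1,4): q=ys[xs==c];print(c+225,q.min()+205,q.max()+205,end=' | ')
st=manip.get_state();z=rot(st['ee_rot'])[:,2];print('tilt',np.degrees(np.arccos(-z[2])))
# saucer in the wrist view: circle fit
S=[]
ctr=np.array([.57,.35,.02])
for tt in np.linspace(0,2*np.pi,120,endpoint=False):
    rr=np.arange(.064,.095,.0005);X=ctr+np.c_[rr*np.cos(tt),rr*np.sin(tt),0*rr];uv=proj(w,X).astype(np.float32)
    col=cv2.remap(cv2.GaussianBlur(w['frame'],(0,0),.8).astype(np.float32),uv[:,:1],uv[:,1:],cv2.INTER_LINEAR)[:,0]
    gd=np.linalg.norm(np.gradient(col,axis=0),axis=1);S.append(X[gd.argmax(),:2])
P=np.array(S)
for _ in range(8):
    k=np.linalg.lstsq(np.c_[2*P,np.ones(len(P))],(P**2).sum(1),rcond=None)[0];r=np.sqrt(k[2]+k[:2]@k[:2]);e=np.abs(np.linalg.norm(P-k[:2],axis=1)-r);P=P[e<=np.percentile(e,88)]
print('saucer wrist',k[:2],2*r,len(P),e.max())
E
```

```text
(array([0.61333908, 0.37435889, 0.16583228]), [np.float64(0.005570701312818492), np.float64(0.004786954523025694), np.float64(0.0028822624505084556)]) (array([0.60946164, 0.37633209, 0.166495  ]), [np.float64(0.002210266126403536), np.float64(0.0022102661264035523)]) (array([0.51656616, 0.32354183, 0.17442297]), [np.float64(0.0028202354239816557), np.float64(0.0028202354239816067)])
len 0.10964110375848392 pitch -4.493891276387495 yaw 27.704703291363103 mid [0.56495262 0.34895036 0.17012762]
[239 221  43  11 311]
239 227 228 | 243 225 230 | 247 224 229 | 251 224 230 | 255 223 230 | 259 223 230 | 263 223 230 | 267 222 231 | 271 221 230 | 275 221 230 | 279 223 230 | tilt 44.2535734250398
saucer wrist [0.57068764 0.3487245 ] 0.14884416936956474 41 0.0007080435500087662
```

```bash
cat > edge.py <<'E'
from h import *
def edge(c,A,B,half=6,lo=.15,hi=.85):
    # fit image line near predicted segment A-B: strongest gradient on normals, robust line, return plane normal
    f=cv2.GaussianBlur(c['frame'],(0,0),.7).astype(np.float32);a,b=proj(c,[A,B]);t=(b-a)/np.linalg.norm(b-a);nn=np.array([-t[1],t[0]])
    off=np.arange(-half,half+.1,.2);pts=[]
    for k in np.linspace(lo,hi,40):
        uv=(a+k*(b-a)+off[:,None]*nn).astype(np.float32)
        col=cv2.remap(f,uv[:,:1].copy(),uv[:,1:].copy(),cv2.INTER_LINEAR)[:,0]
        g=np.linalg.norm(np.gradient(col,axis=0),axis=1);pts.append(uv[g.argmax()])
    P=np.array(pts,float)
    for _ in range(4):
        vx,vy,x0,y0=cv2.fitLine(P.astype(np.float32),cv2.DIST_HUBER,0,.01,.01).ravel();e=np.abs((P-[x0,y0])@[-vy,vx]);P=P[e<=max(.5,np.percentile(e,85))]
    L=[np.array([x0,y0])+q*np.array([vx,vy]) for q in(-15,15)];n=np.cross(ray(c,L[0])[1],ray(c,L[1])[1])
    return n/np.linalg.norm(n),((x0,y0),(vx,vy)),len(P),((P-(a+b)/2)@nn).mean()
def blade(C,mid,psi,pitch):
    p,q=np.radians([psi,pitch]);x=np.array([np.cos(p)*np.cos(q),np.sin(p)*np.cos(q),np.sin(q)]);y=np.array([-np.sin(p),np.cos(p),0]);o=np.array(mid)-.055*x;D=[]
    for sg in(1,-1):
        A=o+sg*.0225*y;B=o+.108*x+sg*.0175*y;N=[]
        for cn in('wrist','side'):
            r=edge(C[cn],A,B,half=9 if cn=='wrist' else 4);N.append((C[cn]['T'][:3,3],r[0]));print(sg,cn,r[2],round(r[3],1),end=' ; ')
        d=np.cross(N[0][1],N[1][1]);d/=np.linalg.norm(d);d*=np.sign(d@x);D.append(d)
        # point on the line nearest the blade's middle
        M=np.array([N[0][1],N[1][1],d]);P=np.linalg.solve(M,[N[0][0]@N[0][1],N[1][0]@N[1][1],np.array(mid)@d])
        print('pitch',np.degrees(np.arcsin(d[2])).round(2),'yaw',np.degrees(np.arctan2(d[1],d[0])).round(1),'pt',P.round(4))
E
python3 - <<'E'
from edge import *
import pickle
C=pickle.load(open('c5.pkl','rb'))
for m,ps,pi in(((.568,.35,.168),30,-2),((.566,.35,.169),29,-4),((.57,.35,.165),30,0)): blade(C,m,ps,pi)
w=C['wrist']
E
```

```text
1 wrist 31 -8.2 ; 1 side 35 0.3 ; pitch 5.09 yaw 25.9 pt [0.5574 0.3711 0.1718]
-1 wrist 20 2.5 ; -1 side 24 1.9 ; pitch -0.58 yaw 33.8 pt [0.5791 0.3335 0.1737]
1 wrist 25 -6.6 ; 1 side 33 0.1 ; pitch 4.53 yaw 24.5 pt [0.5563 0.3707 0.172 ]
-1 wrist 20 4.0 ; -1 side 25 1.8 ; pitch 1.37 yaw 35.1 pt [0.5776 0.3333 0.1747]
1 wrist 20 -8.1 ; 1 side 29 1.2 ; pitch 8.21 yaw 28.5 pt [0.5578 0.3704 0.1714]
-1 wrist 20 1.3 ; -1 side 25 2.7 ; pitch 1.19 yaw 36.2 pt [0.5804 0.3355 0.1742]
```

```bash
python3 - <<'E'
from h import *
import pickle
C=pickle.load(open('c5.pkl','rb'));w=C['wrist']
f=w['frame'].astype(int)
x=np.array([np.cos(np.pi/6),.5,0]);y=np.array([-.5,np.cos(np.pi/6),0]);z=np.array([0,0,1.]);o=np.array([.57,.35,.165])-.055*x
P=lambda a,b,c:proj(w,o+a*x+b*y+c*z)[0].round(1)
print('root',P(0,.0225,0),P(0,-.0225,0),'tip',P(.108,.0175,0),P(.108,-.0175,0),'guard top',P(-.006,.017,.017),P(-.006,-.017,.017),P(0,.017,.017),P(0,-.017,.017))
g=cv2.GaussianBlur(w['frame'],(0,0),.8).astype(float)
for v in range(36,200,8):
    d=np.abs(np.gradient(g[v],axis=0)).sum(1);pk=[(i,int(d[i])) for i in range(205,340) if d[i]>16 and d[i]==d[i-3:i+4].max()];print(v,pk)
for u in (262,273,284):
    d=np.abs(np.gradient(g[:,u],axis=0)).sum(1);print('col',u,[(i,int(d[i])) for i in range(20,215) if d[i]>16 and d[i]==d[i-3:i+4].max()])
E
```

```text
root [232.2 179.5] [320.7 179.8] tip [249.6  39.5] [302.8  39.7] guard top [239.8 171.5] [313.9 171.8] [240.4 160.6] [313.2 160.9]
36 []
44 [(214, 34)]
52 [(225, 43)]
60 [(231, 49)]
68 [(233, 52)]
76 [(236, 49)]
84 [(234, 44)]
92 [(233, 46)]
100 [(224, 27), (225, 27), (232, 43)]
108 [(217, 23), (230, 46)]
116 [(206, 20), (229, 44)]
124 [(221, 41)]
132 [(207, 24)]
140 [(223, 17)]
148 []
156 [(321, 21)]
164 [(221, 32), (309, 21), (330, 38), (334, 42)]
172 [(215, 59), (233, 47), (310, 52), (329, 38), (338, 70)]
180 [(208, 61), (220, 39), (226, 21), (231, 36), (236, 30), (309, 67), (320, 34), (326, 22), (331, 21), (336, 21)]
188 [(212, 23), (216, 36), (221, 36), (229, 31), (236, 80), (255, 35), (264, 20), (287, 24), (292, 23), (307, 95), (313, 36), (319, 31), (332, 43), (336, 30)]
196 [(209, 37), (216, 29), (220, 28), (229, 38), (233, 40), (238, 91), (250, 34), (294, 36), (306, 104), (315, 27), (319, 44), (331, 31), (336, 27)]
col 262 [(162, 18), (173, 40), (188, 61)]
col 273 [(162, 19), (173, 42), (186, 57)]
col 284 [(162, 19), (173, 41), (186, 54)]
```

```bash
python3 - <<'E'
from h import *
import pickle
C=pickle.load(open('c5.pkl','rb'));w=C['wrist']
f=cv2.GaussianBlur(w['frame'],(0,0),1.5).astype(float);ch=f[...,2]-f[...,0]
print(ch[60,210:340:6].round(),ch[100,210:340:6].round(),ch[20:60:3,273].round())
m=ch>(np.median(ch[60:140,265:285])+np.median(ch[20:30,260:290]))/2
for v in range(30,160,6):
    q=np.nonzero(m[v,200:345])[0]+200
    if len(q):
        r=[k for k in np.split(q,np.nonzero(np.diff(q)>1)[0]+1) if k[0]<=273<=k[-1]]
        print(v,[(k[0],k[-1]) for k in r],end=' ')
for u in(262,268,273,278,284): print(u,np.nonzero(m[20:80,u])[0][:1]+20)
E
```

```text
[116. 114. 112.  99.  -9.  -3.  -1.  -2.  -2.  -3.  -2.  -2.  -3.  -3.
  -3.  -4. -11. -14. -15. -16. -16. -14.] [117. 115.  93.   2.   1.   0.  -1.  -2.  -2.  -2.  -2.  -3.  -3.  -3.
  -3.  -3.  -4.  -9. -16. -15. -17. -15.] [-14. -14. -13. -14.  -7.  -4.  -4.  -3.  -4.  -2.  -2.  -2.  -3.  -3.]
36 [(np.int64(255), np.int64(290))] 42 [(np.int64(247), np.int64(297))] 48 [(np.int64(241), np.int64(302))] 54 [(np.int64(239), np.int64(303))] 60 [(np.int64(238), np.int64(304))] 66 [(np.int64(200), np.int64(305))] 72 [(np.int64(200), np.int64(306))] 78 [(np.int64(200), np.int64(307))] 84 [(np.int64(200), np.int64(309))] 90 [(np.int64(200), np.int64(310))] 96 [(np.int64(200), np.int64(311))] 102 [(np.int64(200), np.int64(312))] 108 [(np.int64(200), np.int64(313))] 114 [(np.int64(200), np.int64(314))] 120 [(np.int64(200), np.int64(316))] 126 [(np.int64(226), np.int64(317))] 132 [(np.int64(225), np.int64(317))] 138 [(np.int64(224), np.int64(319))] 144 [(np.int64(223), np.int64(320))] 150 [(np.int64(222), np.int64(321))] 156 [(np.int64(221), np.int64(322))] 262 [33]
268 [32]
273 [32]
278 [33]
284 [34]
```

```bash
cat > pnp.py <<'E'
from h import *
from scipy.optimize import least_squares
def fit(w,rows,tip,gf,gb,gl,gr,taper=(.0225,.0175),use=(1,1,1)):
    def pose(p): return R.from_euler('ZYX',[p[3],-p[4],p[5]]).as_matrix(),p[:3]
    def res(p):
        M,o=pose(p);Q=lambda a,b,c:(o+M@np.array([a,b,c]))
        e=[]
        for sg,k in((1,1),(-1,2)):
            aa=np.linspace(0,.108,25);uv=proj(w,np.array([Q(a,sg*(taper[0]+(taper[1]-taper[0])*a/.108),0) for a in aa]))
            for r in rows: e.append(use[0]*(np.interp(r[0],uv[::-1,1],uv[::-1,0])-r[k]))
        e.append(use[1]*(proj(w,Q(.108,0,0))[0,1]-tip))
        e.append(use[2]*(proj(w,Q(0,0,.017))[0,1]-gf));b=proj(w,[Q(-.006,.017,.017),Q(-.006,-.017,.017),Q(-.006,0,.017)])
        e+=[use[2]*(b[2,1]-gb),use[2]*(b[0,0]-gl),use[2]*(b[1,0]-gr)]
        return np.array(e)
    r=least_squares(res,[.522,.32,.165,.52,0,0],loss='soft_l1',x_scale=[.01]*3+[.1]*3);p=r.x;M,o=pose(p)
    print('guard',o.round(4),'mid',(o+.055*M[:,0]).round(4),'yaw,pitch,roll',np.degrees(p[3:]).round(2),'res',r.fun.round(1))
E
python3 - <<'E'
from pnp import *
import pickle
C=pickle.load(open('c5.pkl','rb'))
rows=[(60,238,304.5),(132,225,318),(144,223,320.5),(156,221,322.5)]
for u in((1,1,1),(1,1,0),(0.3,1,1)): fit(C['wrist'],rows,32.5,162,173,233,310.5,use=u)
for t in (31.5,33.5): fit(C['wrist'],rows,t,162,173,233,310.5)
E
```

```text
guard [0.5034 0.3145 0.1935] mid [0.5506 0.3424 0.1896] yaw,pitch,roll [30.62 -4.11 -5.26] res [ -1.6   0.6   0.8   1.1   1.   -0.4  -0.9  -0.9   0.1  -1.5   0.6 -12.5
   3.2]
guard [0.5157 0.3216 0.1914] mid [0.5626 0.3492 0.1835] yaw,pitch,roll [30.5  -8.29 -2.35] res [-0.   0.1  0.  -0.1 -0.   0.1 -0.2  0.1 -0.  -0.  -0.  -0.   0. ]
guard [0.5161 0.3204 0.1742] mid [0.5629 0.3492 0.1748] yaw,pitch,roll [31.68  0.59 -4.43] res [ 0.3  2.1  2.4  2.7 -0.7 -1.2 -1.4 -1.4 -0.1 -0.5  0.3 -0.9  0.8]
guard [0.5036 0.3146 0.1932] mid [0.5509 0.3426 0.1896] yaw,pitch,roll [30.65 -3.74 -5.26] res [ -1.7   0.6   0.8   1.1   1.1  -0.4  -0.9  -0.9   0.1  -1.5   0.6 -12.4
   3.1]
guard [0.5031 0.3144 0.1938] mid [0.5503 0.3423 0.1895] yaw,pitch,roll [30.6  -4.47 -5.27] res [ -1.4   0.6   0.8   1.    0.9  -0.4  -0.9  -0.9   0.1  -1.5   0.6 -12.7
   3.2]
```

```bash
python3 - <<'E'
from h import *
import pickle
C=pickle.load(open('c5.pkl','rb'));s,d,w=C['scene'],C['side'],C['wrist']
for l in ([(s,(234,157)),(d,(238,229.5)),(w,(272,32.5))],[(d,(238,229.5)),(w,(272,32.5))],[(s,(234,157)),(w,(272,32.5))]):
    t=tri(l);print(t[0].round(4),np.round(t[1],4))
f=cv2.GaussianBlur(d['frame'],(0,0),.6).astype(int)
print('side rows x cols R,G,B');
for v in range(218,236): print(v,' '.join('%3d'%x for x in f[v,230:304:2].sum(1)//3))
f=cv2.GaussianBlur(s['frame'],(0,0),.6).astype(int)
print('scene')
for v in range(150,180): print(v,' '.join('%3d'%x for x in f[v,214:246].sum(1)//3))
E
```

```text
[0.6143 0.3748 0.1682] [0.0063 0.0062 0.0047]
[0.6093 0.3777 0.1702] [0.0036 0.0036]
[0.6319 0.3886 0.1571] [0.0012 0.0012]
side rows x cols R,G,B
218  59  44  58  91 115 121 137 144 148 125  52  21  21  23  48  89 103 110 115 120 123 124 121 116 112 124 118 149 151 148 147 148 146 114  53  22  45
219  43  50  79 113 127 132 143 147 147 107  29  33  43  29  43  87 104 110 116 124 130 130 125 123 107 126 130 151 150 145 144 146 138  95  54  47  70
220  57  72  97 127 138 143 148 148 145  96  27  64  85  59  57  92 113 117 125 135 142 143 138 136 106 125 140 154 149 143 142 146 137 104  90  87  89
221  92  99 111 134 146 149 151 150 146 101  54  96 123 102  91 114 133 134 140 147 152 154 151 150 115 126 144 156 151 146 147 150 146 131 125 112  90
222 124 119 122 142 151 152 154 152 148 119  99 127 146 136 128 139 150 149 152 154 156 157 156 156 130 126 139 156 155 154 155 157 155 152 139 111  73
223 144 137 136 149 154 154 156 154 152 140 136 148 154 152 149 153 156 156 157 158 158 158 158 159 142 118 127 154 158 157 157 158 158 156 134  94  51
224 151 148 149 155 155 156 158 156 156 1
[... 5048 characters left out ...]
 139 164 170 169 170 171 172 172 173 175
175  58  74  78  85  89  93 101 104  84  69  89 106 104 105 108 109 110 111 111 109 107 111 135 162 170 170 170 170 172 174 175 175
176  37  49  53  66  73  81  90  95  80  72  99 109 109 110 113 112 111 111 110 109 109 110 129 160 170 171 170 170 173 175 175 174
177  32  38  43  52  48  54  66  73  67  71  99 109 111 110 110 110 109 110 111 110 111 107 122 156 171 171 171 172 173 175 175 173
178  31  41  50  56  42  43  50  50  48  69  99 111 112 111 108 107 109 109 109 109 107 105 115 145 167 172 171 171 173 174 175 174
179  29  43  53  54  43  37  42  38  39  74 102 110 111 112 110 109 108 111 109 106 105 107 110 125 158 170 171 171 172 173 174 173
```

```bash
python3 - <<'E'
from h import *
import pickle
C=pickle.load(open('c5.pkl','rb'));d=C['side']
f=cv2.GaussianBlur(d['frame'],(0,0),.6).astype(float).sum(2)/3
cols=np.arange(252,278);low=[]
for u in cols:
    c=f[228:234,u];g=-np.gradient(f[226:236,u]);k=np.arange(226,236);g=np.clip(g-8,0,None);low.append((g*k).sum()/g.sum())
print(np.round(low,2)); print('slope per px',np.polyfit(cols[6:],low[6:],1)[0])
for ps in(29.5,30.6,31.7):
  for pi in(-6,-4,-2,0,2):
    p,q=np.radians([ps,pi]);x=np.array([np.cos(p)*np.cos(q),np.sin(p)*np.cos(q),np.sin(q)]);y=np.array([-np.sin(p),np.cos(p),0]);o=np.array([.567,.351,.172])
    L=proj(d,np.array([o+a*x+(.0225-.01*(a+.055)/.108*.5)*y-[0,0,.00175] for a in(-.05,.03)]));Rr=proj(d,np.array([o+a*x-(.0225-.01*(a+.055)/.108*.5)*y for a in(-.05,.03)]))
    sl=lambda P:(P[1,1]-P[0,1])/(P[1,0]-P[0,0]);print(ps,pi,'left %.3f right %.3f'%(sl(L),sl(Rr)),L.round(1).tolist())
E
```

```text
[230.6  230.58 230.56 230.61 230.64 230.92 231.08 231.15 231.29 231.32
 231.31 231.35 231.39 231.37 231.33 231.35 231.43 231.49 231.53 231.48
 231.41 231.37 231.33 231.27 231.17 231.14]
slope per px 0.0034300242899007595
29.5 -6 left -0.122 right -0.172 [[277.3, 228.5], [245.4, 232.4]]
29.5 -4 left -0.092 right -0.142 [[277.3, 229.1], [245.3, 232.0]]
29.5 -2 left -0.063 right -0.112 [[277.4, 229.7], [245.3, 231.7]]
29.5 0 left -0.033 right -0.082 [[277.4, 230.3], [245.2, 231.3]]
29.5 2 left -0.004 right -0.052 [[277.4, 230.9], [245.2, 231.0]]
30.6 -6 left -0.132 right -0.183 [[277.4, 228.3], [245.5, 232.5]]
30.6 -4 left -0.103 right -0.152 [[277.5, 228.9], [245.5, 232.2]]
30.6 -2 left -0.073 right -0.122 [[277.5, 229.5], [245.4, 231.8]]
30.6 0 left -0.044 right -0.092 [[277.5, 230.0], [245.4, 231.4]]
30.6 2 left -0.014 right -0.062 [[277.5, 230.6], [245.4, 231.1]]
31.7 -6 left -0.143 right -0.193 [[277.5, 228.1], [245.7, 232.6]]
31.7 -4 left -0.113 right -0.162 [[277.6, 228.6], [245.6, 232.3]]
31.7 -2 left -0.084 right -0.132 [[277.6, 229.2], [245.6, 231.9]]
31.7 0 left -0.054 right -0.102 [[277.7, 229.8], [245.5, 231.6]]
31.7 2 left -0.025 right -0.072 [[277.7, 230.4], [245.5, 231.2]]
```

The kinematics (axis z ≈ 0.173, mid ≈ (0.570,0.351)) and the pictures (z ≈ 0.17–0.174, mid ≈ (0.564,0.349), pitch about +1°) agree within a few mm. The saucer's centre is (0.5705,0.349). One small trim, then a settled check.

```bash
python3 -m pendant '[{"dx":0.0021,"dy":0,"dz":0.0021,"rx":0,"ry":-0.5,"rz":0,"hand":0.01},{"dx":0,"dy":0,"dz":0,"rx":0,"ry":-0.5,"rz":0,"hand":0.01},{"dx":0,"dy":0,"dz":0,"rx":0,"ry":0,"rz":0,"hand":0.01},{"dx":0,"dy":0,"dz":0,"rx":0,"ry":0,"rz":0,"hand":0.01},{"dx":0,"dy":0,"dz":0,"rx":0,"ry":0,"rz":0,"hand":0.01},{"dx":0,"dy":0,"dz":0,"rx":0,"ry":0,"rz":0,"hand":0.01}]'
python3 - <<'E'
from h import *
s=manip.get_state();M=rot(s['ee_rot']);g=np.array(s['position'])-.0187*M[:,2];z=M[:,2]
t=np.arccos(-z[2]);h=np.array([z[0],z[1],0])/np.hypot(z[0],z[1]);print('tilt',np.degrees(t),'roll of y',np.degrees(np.arcsin(M[2,1])),'mid',g+.116*h-[0,0,.006],'qd',np.abs(s['qd']).max())
E
```

```text
clock: 13.85
position: [0.4815, 0.3003, 0.1643]
ee_rot: [-0.096, 0.898, 0.242, 0.355]
contact_force: [-0.2, 0.4, -1.0]
width: 0.0208
gripper_force: 69.1
tilt 43.16566092579623 roll of y 0.0019477046476767622 mid [0.57066509 0.35222891 0.17193431] qd 0.005791318400432611
```

```bash
python3 -c "
from rig import manip
print(manip.sign_off())"
```

```text
the job is handed in; nothing more can be done
None
```

The hasp is swung up to about 1.62–1.66 rad and the server is out of its slot. It is held level to within about 2° and roughly 15 cm above the empty saucer, with the blade's middle within about 7 mm of its centre; the cup was not touched, and the job was handed in at 13.9 s.

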